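# Load the microscope's filter drawer from a tipping tray

## Task

Pull the drawer of the filter box all the way out, then tip the tray by its handle so the loose filters slide down into its open corner, and lay every filter flat in a place of its own in the drawer (any place). When all are in, push the drawer fully home, swing the clamp lever all the way down over it, and leave the tray lying level; do not disturb the bottle, the objective or the tissue pack.

Things in the scene. Friction and masses are not known exactly. Their poses are not given: they have to be found in the camera images.
- disc1_center (a point): round optical filter, a flat disc 28 mm in diameter and 6 mm thick in a plain black ring mount, about 15 g, does not roll when flat; this point is its centre (3 mm above its underside), z along its axis (either face may be up); two to four of the four are present, all alike
- disc2_center (a point): round optical filter, a flat disc 28 mm in diameter and 6 mm thick in a plain black ring mount, about 15 g, does not roll when flat; this point is its centre (3 mm above its underside), z along its axis (either face may be up); two to four of the four are present, all alike
- disc3_center (a point): round optical filter, a flat disc 28 mm in diameter and 6 mm thick in a plain black ring mount, about 15 g, does not roll when flat; this point is its centre (3 mm above its underside), z along its axis (either face may be up); two to four of the four are present, all alike
- disc4_center (a point): round optical filter, a flat disc 28 mm in diameter and 6 mm thick in a plain black ring mount, about 15 g, does not roll when flat; this point is its centre (3 mm above its underside), z along its axis (either face may be up); two to four of the four are present, all alike
- pocket (a point): centre of a filter lying in the tray's low corner, tray level (3 mm above the tray floor, 33 mm above the table); x runs up the tray to its handle. Two 8 mm high walls at -x meet in a right angle and stop the filter. Here the floor is an 18 mm wide tongue with nothing beside it, for 15 mm below the floor and 16 mm either way in x: fingers closing along y fit beside a filter and slightly below it
- tray_guard (a point): a point on the floor of the shallow white tray, on its midline, 135 mm in +x of the pocket, in the part (x 65 to 200 mm, 40 mm wide inside, walls 13 mm) under flat steel guard bars 10 mm above the floor and 34 mm apart: filters start here in single file and cannot be taken out here. Towards the pocket the tray narrows by a funnel to a throat 31 mm wide (x 35 to 18 mm). Moves with the tray
- tray_handle (a point): middle of the tray's handle, a round steel bar 10 mm thick and 60 mm long along y (free for the middle 34 mm), 236 mm in +x from the pocket and 36 mm above the table when the tray is level; 26 mm clear of the tray's back wall; moves with the tray
- tray_hinge (a point): tray's hinge axis (its y axis), under the pocket, 30 mm above the table; fixed; x points towards the tray's handle. The handle bar lies 236 mm along x and 6 mm above this axis when level
- tray (a joint): tilt of the tray, rad: 0 = level, resting on its stand; grows as the handle is lifted, up to 0.6; about 1.5 N lifts it, and it sinks back to level by its own weight when let go. The floor is slippery: filters slide from 0.2 to 0.28 rad; 0.45 to 0.55 is sure, with a second's wait; they stay put when the tray is level
- place1 (a point): centre of a filter lying properly in place 1 of the drawer, next to the front tab (3 mm above the drawer's floor, 27 mm above the table); x points into the filter box; moves with the drawer. The drawer is a dark steel bar 20 mm wide along y (a filter overhangs it 4 mm each side), its top 24 mm up; cross ribs 3 mm thick and 4 mm high leave each place 33 mm along x; nothing stands beside the bar when it is out
- place2 (a point): the same for place 2, 36 mm in +x of place 1
- place3 (a point): the same for place 3, 72 mm in +x of place 1
- place4 (a point): the same for place 4, 108 mm in +x of place 1 (the innermost)
- drawer_tab (a point): upright black front tab of the drawer, 8 mm thick along x, 40 mm wide along y, top 50 mm above the table; this point is on its centre plane 40 mm up; x points into the box; pull it along -x, push it along +x. Place 1 lies 51 mm in +x of it
- drawer (a joint): how far the drawer is pulled out of the filter box, m: 0 = home, 0.178 = fully out (all four places lie clear in front of the box only then); slides with 1 to 2 N
- clamp_ball (a point): centre of the 20 mm black ball at the end of the clamp lever, 70 mm from the hinge; moves with the lever
- clamp_hinge (a point): clamp lever's hinge axis (its y axis), on top of the front of the white filter box (box 54 mm wide, 57 mm high, mouth 40 mm wide and 36 mm high, its front face 12 mm in -x of this point), 64 mm above the table; x points into the box
- clamp (a joint): angle of the clamp lever, rad: 0 = down, level and pointing out along -x over the drawer's tab; grows as it is swung up and back over the box, to 2.0; at a it points along -x cos(a) + z sin(a); a stiff hinge (about 1 N at the ball) that stays where it is left
- cleaner: white bottle of lens cleaner, 42 mm in diameter, 95 mm tall, a bystander; origin at its foot
- objective: steel microscope objective standing on its wide end, 32 mm in diameter, 50 mm tall, a bystander; origin at its foot
- tissue_pack: flat pack of lens tissue, 90 x 70 x 20 mm, a bystander; origin at its underside
There are look-alikes about, which are no part of the job. What is shaped like the part that bears disc3_center but green or pink is not meant.

How it is judged:
On the way, in this order (a step that is already met when the one before it is completed fails the run):
1. the drawer is fully out (value of joint drawer above 0.168 m), for 0.2 s.
2. the tray has been tipped and a filter lies in its corner pocket (distance between any of disc1_center, disc2_center, disc3_center, disc4_center and pocket below 0.007 m), for 0.2 s.
3. every filter lies flat in the drawer, the drawer still out ((distance between disc1_center and place1 below 0.012 m or distance between disc1_center and place2 below 0.012 m or distance between disc1_center and place3 below 0.012 m or distance between disc1_center and place4 below 0.012 m) and (angle between disc1_center's own z axis and vertical below 0.12 rad or angle between disc1_center's own z axis and vertical above 3.02 rad) and (distance between disc2_center and place1 below 0.012 m or distance between disc2_center and place2 below 0.012 m or distance between disc2_center and place3 below 0.012 m or distance between disc2_center and place4 below 0.012 m) and (angle between disc2_center's own z axis and vertical below 0.12 rad or angle between disc2_center's own z axis and vertical above 3.02 rad) and (distance between disc3_center and place1 below 0.012 m or distance between disc3_center and place2 below 0.012 m or distance between disc3_center and place3 below 0.012 m or distance between disc3_center and place4 below 0.012 m) and (angle between disc3_center's own z axis and vertical below 0.12 rad or angle between disc3_center's own z axis and vertical above 3.02 rad) and (distance between disc4_center and place1 below 0.012 m or distance between disc4_center and place2 below 0.012 m or distance between disc4_center and place3 below 0.012 m or distance between disc4_center and place4 below 0.012 m) and (angle between disc4_center's own z axis and vertical below 0.12 rad or angle between disc4_center's own z axis and vertical above 3.02 rad) and value of joint drawer above 0.15 m), for 0.2 s.
4. the drawer is home with the filters in it ((distance between disc1_center and place1 below 0.012 m or distance between disc1_center and place2 below 0.012 m or distance between disc1_center and place3 below 0.012 m or distance between disc1_center and place4 below 0.012 m) and (angle between disc1_center's own z axis and vertical below 0.12 rad or angle between disc1_center's own z axis and vertical above 3.02 rad) and (distance between disc2_center and place1 below 0.012 m or distance between disc2_center and place2 below 0.012 m or distance between disc2_center and place3 below 0.012 m or distance between disc2_center and place4 below 0.012 m) and (angle between disc2_center's own z axis and vertical below 0.12 rad or angle between disc2_center's own z axis and vertical above 3.02 rad) and (distance between disc3_center and place1 below 0.012 m or distance between disc3_center and place2 below 0.012 m or distance between disc3_center and place3 below 0.012 m or distance between disc3_center and place4 below 0.012 m) and (angle between disc3_center's own z axis and vertical below 0.12 rad or angle between disc3_center's own z axis and vertical above 3.02 rad) and (distance between disc4_center and place1 below 0.012 m or distance between disc4_center and place2 below 0.012 m or distance between disc4_center and place3 below 0.012 m or distance between disc4_center and place4 below 0.012 m) and (angle between disc4_center's own z axis and vertical below 0.12 rad or angle between disc4_center's own z axis and vertical above 3.02 rad) and value of joint drawer below 0.004 m and value of joint clamp above 0.5 rad), for 0.2 s.
At the end, for the whole second after the job is handed in: every filter present lies flat (within 7 degrees) within 12 mm of a drawer place, the drawer is within 4 mm of home, the clamp lever is down within 0.12 rad, and the tray is level within 0.03 rad ((distance between disc1_center and place1 below 0.012 m or distance between disc1_center and place2 below 0.012 m or distance between disc1_center and place3 below 0.012 m or distance between disc1_center and place4 below 0.012 m) and (angle between disc1_center's own z axis and vertical below 0.12 rad or angle between disc1_center's own z axis and vertical above 3.02 rad) and (distance between disc2_center and place1 below 0.012 m or distance between disc2_center and place2 below 0.012 m or distance between disc2_center and place3 below 0.012 m or distance between disc2_center and place4 below 0.012 m) and (angle between disc2_center's own z axis and vertical below 0.12 rad or angle between disc2_center's own z axis and vertical above 3.02 rad) and (distance between disc3_center and place1 below 0.012 m or distance between disc3_center and place2 below 0.012 m or distance between disc3_center and place3 below 0.012 m or distance between disc3_center and place4 below 0.012 m) and (angle between disc3_center's own z axis and vertical below 0.12 rad or angle between disc3_center's own z axis and vertical above 3.02 rad) and (distance between disc4_center and place1 below 0.012 m or distance between disc4_center and place2 below 0.012 m or distance between disc4_center and place3 below 0.012 m or distance between disc4_center and place4 below 0.012 m) and (angle between disc4_center's own z axis and vertical below 0.12 rad or angle between disc4_center's own z axis and vertical above 3.02 rad) and value of joint drawer below 0.004 m and value of joint clamp below 0.12 rad and value of joint tray below 0.03 rad); the robot touches nothing.
It fails at once if the bottle, objective or tissue pack is moved more than 3 cm or tipped over (distance of any of cleaner, objective, tissue_pack from where it was at the start of the episode above 0.03 m or angle between any of cleaner, objective's own z axis and vertical above 0.5 rad).
Of disc1, disc2, disc3, disc4 only 2 to 4 are there at a start; the rules pass over those that are not, and their reading is None.
At some moment in a run one of disc1, disc2, disc3, disc4 may be knocked a few centimetres aside while the robot is not near it.
Once in a run the grip may slacken for a moment while it holds something.
It also fails if it takes over 210 s, if anything falls off the work surface, if the arm or the gripper's body presses on something with over 40 N, if the wrist force passes 120 N, or if a joint passes its speed limit or range.

## Robot

A 7-joint arm with a two-finger parallel gripper is mounted at the origin on the work surface. World frame = base frame: x ahead of the robot, y to its left, z up, the work surface at z = 0. Lengths are in m, angles in rad, forces in N, time in s.
With the tool pointing down it reaches from about 0.35 to 0.9 m from the base axis. Payload 19.9 kg.
Tool frame: the origin (TCP) lies on the centre line of the jaws, within the pads' length; the fingertips stand 17 mm ahead of it and the grasp point (between the pads) lies 2 mm behind it (finger_overhang is the distance from the TCP to the fingertips, in m); z points along the fingers, y is the line along which they close (so a half turn about z gives the same grasp; the last joint's range is limited). The gripper opens to 94 mm and grips with 3 to 60 N. Pads are 16 mm wide; open, the fingers measure 119 mm over their backs; the gripper's body (75 mm by 177 mm) begins 78 mm behind the grasp point.
Start: joints at [1.264, 0.417, -0.01, 1.614, 0.005, 1.111, -0.053], TCP at [0.164, -0.603, 0.222] pointing down, gripper open.
Joint ranges: [-2.81, 2.81], [-0.39, 2.02], [-1.27, 1.25], [0.06, 2.57], [-1.19, 4.33], [0.19, 2], [-2.82, 2.82]. Speed limits (rad/s): [1.89, 1.89, 2.39, 2.39, 3.01, 3.01, 3.01].

## Interface

Orientations are given as a unit quaternion [x, y, z, w].
In Python, from rig import get_state, read_camera, camera_params, sign_off, finger_overhang gives the robot as it stands.
- The arm moves only by the tool step_arm, never from a script. Its argument "motion" is a list of rows, each a list of 3 entries, a list of its own where there are three numbers: the shift along the tool's x, y, z scaled (see below), then the turn, a rotation vector about the tool's x, y, z scaled (see below), then the opening in per cent of the stroke, from 0 (shut) to 100 (fully open). In form: [[[dx, dy, dz], [ax, ay, az], hand], ...]. A call has exactly 8 rows; each row is the pose to reach, as a shift and turn from the pose commanded when the call began, along the tool's axes at that moment, turning the shorter way round; what a row does not reach only later rows make up. The controller multiplies each number of a shift by 0.15 m and each number of a turn by 180 degrees. A row lasts 1/12 s, in which the tool goes at most 41.7 mm and 7.16 degrees, less where a joint would pass 70% of its speed; a pose out of reach is approached as far as the arm can. A call with a number of a shift or a turn outside -1 to 1 is refused whole. A call with a gripper value outside its range is refused whole. The fingers move at their own pace and stop on an object; "squeeze" is the grip in N (left out, the last holds). Time passes only in rows, so rows that repeat a pose let the fingers close, or fill a call up. It gives the time, the measured TCP pose, the force, the opening and the grip force at its end, in the units of the state.
- get_state(): the state, without advancing time (a new reading comes with each control period).
- read_camera(name): name is "side" or "top" or "wrist"; returns the picture (384x512x3 uint8, red, green, blue); there is no depth.
- camera_params(name): a dict with "K" (3x3 intrinsics, pixels), "eye" and "rotation" of the camera in the world; the wrist camera has in their place "T_tool_cam" (4x4, takes a point from camera to tool coordinates, whose origin is the TCP and whose axes are the flange's). Camera axes: x right, y down, z forward; pixel columns grow to the right and rows downward; lengths in m; the calibration is good to about 2 mm. A picture is of the moment at which its call begins: read the wrist's pose just before it. camera_params takes no time and is no camera call.
- sign_off(): hands the job in; it is judged then, once.
The state is a dict: "time_s": time; "q": joint angles; "qvel": joint speeds; "joint_torque": joint torques, N m; "tool_pos": TCP position; "eef_rot": TCP orientation; "contact_force": force on the tool from outside, world axes, zero at the start; "ft_torque": the same for the moment, N m; "grip_width": finger opening in m; "gripper_force": force on a finger pad.
Only numpy, scipy, OpenCV 4.12 (cv2) and the standard library are available. Lean on these libraries where they do the work, as an engineer would, in place of code of your own. Each camera call takes 0.05 s, during which the arm holds its last target. There are 200 camera calls.

## Working session

There is one attempt and no reset: what is moved stays moved. The work goes in short steps, Python scripts to look and compute and a tool call to move; the robot and the scene stay as the last step left them, time stands still between calls to the robot, and variables do not carry over. Pictures are saved under pics/ and viewed, at most 14 in all, crops included, and the job is handed in when it is done.

Besides the shell and the picture viewer there is one more tool, called after "Emit:" as name(argument=value, ...) on one line, values as JSON. step_arm: Moves the arm, as the interface text tells. Shifts and turns lie within -1 to 1; 1 stands for 0.15 m of shift or 180 degrees of turn. Its arguments: {"type":"object","properties":{"motion":{"type":"array","items":{"type":"array"}},"squeeze":{"type":"number"}},"required":["motion"]}

```bash
ls; mkdir -p pics
python3 - <<'E'
from rig import *
import cv2,json
for n in("side","top"):
    cv2.imwrite(f"pics/{n}0.png",read_camera(n)[:,:,::-1]); 
    p=camera_params(n);print(n,p)
print(camera_params("wrist"),finger_overhang)
print(get_state())
E
```

```text
pics
side {'K': array([[352.43765673,   0.        , 253.99784944],
       [  0.        , 352.43765673, 190.78035945],
       [  0.        ,   0.        ,   1.        ]]), 'eye': array([ 0.3549942 , -0.51464921,  0.76941954]), 'rotation': array([ 0.91701624, -0.1590285 ,  0.07219426, -0.35857933])}
top {'K': array([[354.74950446,   0.        , 258.75388136],
       [  0.        , 354.74950446, 187.81868689],
       [  0.        ,   0.        ,   1.        ]]), 'eye': array([0.50319418, 0.12180785, 0.81168554]), 'rotation': array([ 0.71536657, -0.6954178 ,  0.05474297, -0.04059513])}
{'K': array([[292.58214105,   0.        , 256.76669158],
       [  0.        , 292.58214105, 188.0114542 ],
       [  0.        ,   0.        ,   1.        ]]), 'T_tool_cam': array([[-3.66570267e-04, -9.70719073e-01, -2.40217292e-01,
         6.82300159e-02],
       [ 9.99999692e-01, -5.22503863e-04,  5.85446245e-04,
        -7.22755257e-04],
       [-6.93818299e-04, -2.40217004e-01,  9.70718965e-01,
        -1.62256579e-01],
       [ 0.00000000e+00,  0.00000000e+00,  0.00000000e+00,
         1.00000000e+00]])} 0.017
{'time_s': 0.1, 'q': array([ 1.26447812,  0.41791456, -0.01027031,  1.61410631,  0.0047117 ,
        1.11070152, -0.05301429]), 'qvel': array([-6.47908922e-04, -2.49016059e-03,  3.39993846e-05, -9.05387712e-04,
        8.83890188e-05, -3.73318901e-04, -1.06373940e-03]), 'joint_torque': array([ 1.01269346e-03, -8.52580118e+01,  6.39481880e-01, -4.26689744e+01,
       -4.88907297e-02,  1.64279522e-02,  4.82122528e-05]), 'tool_pos': array([ 0.1634685 , -0.60291248,  0.22189104]), 'eef_rot': array([ 9.91248609e-01,  1.32007151e-01, -1.27101496e-04, -5.38732352e-04]), 'contact_force': array([0.74937248, 0.08980014, 0.58685378]), 'ft_torque': array([-0.02997415,  0.07475615,  0.00615406]), 'gripper_force': 0.0, 'grip_width': 0.0937673180957477}
```

View pics/top0.png

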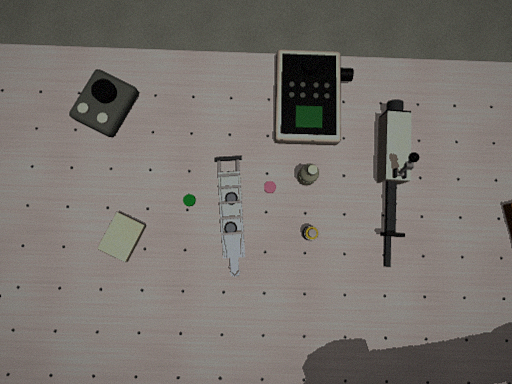

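View pics/side0.png

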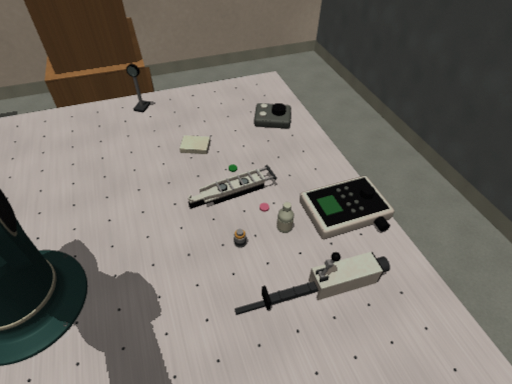

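```bash
cat > h.py <<'E'
from rig import *
import numpy as np, cv2
from scipy.spatial.transform import Rotation as R
def cam(n):
    p=camera_params(n)
    if n!="wrist": return p["K"],R.from_quat(p["rotation"]).as_matrix(),np.array(p["eye"])
    s=get_state();Rt=R.from_quat(s["eef_rot"]).as_matrix();T=p["T_tool_cam"]
    return p["K"],Rt@T[:3,:3],s["tool_pos"]+Rt@T[:3,3]
def pt(c,u,v,z):
    K,M,e=c; d=M@np.linalg.solve(K,[u,v,1.]); return e+d*(z-e[2])/d[2]
def px(c,P):
    K,M,e=c; q=K@(M.T@(np.asarray(P)-e)); return q[:2]/q[2]
def rows(P):
    "shift in tool axes, in units of 0.15 m"
    s=get_state(); return R.from_quat(s["eef_rot"]).inv().apply(np.asarray(P)-s["tool_pos"])/.15
E
python3 - <<'E'
from h import *
t=cam("top")
P=lambda n,u,v,z:print(n,pt(t,u,v,z).round(3))
P("handle",228,158,.036);P("handleL",215,159,.036);P("handleR",241,157,.036);P("tongue",235,272,.03)
P("d1",231,198,.035);P("d2",231,228,.035)
P("tabtopL",381,234,.05);P("tabtopR",405,236,.05);P("bar end",387,265,.02);P("boxfront",385,180,.057);P("boxfrontR",410,181,.057);P("ball",413,157,.13)
P("bottle",308,175,.05);P("obj",311,233,.03)
s=cam("side");print(pt(s,267,298,.04),pt(s,335,257,.13),pt(s,194,201,.03),pt(s,272,174,.036))
im=cv2.imread("pics/top0.png")
a=cv2.resize(im[145:285,180:290],None,fx=3.6,fy=3.6,interpolation=2);b=cv2.resize(im[85:275,360:430],None,fx=2.65,fy=2.65,interpolation=2)
b=cv2.resize(b,(int(b.shape[1]),504));a=cv2.resize(a,(396,504));cv2.imwrite("pics/c1.png",np.clip(np.hstack([a,b]).astype(float)*1.6,0,255))
E
```

```text
handle [0.674 0.178 0.036]
handleL [0.671 0.207 0.036]
handleR [0.677 0.149 0.036]
tongue [0.425 0.154 0.03 ]
d1 [0.584 0.168 0.035]
d2 [0.519 0.166 0.035]
tabtopL [ 0.515 -0.157  0.05 ]
tabtopR [ 0.512 -0.209  0.05 ]
bar end [ 0.448 -0.18   0.02 ]
boxfront [ 0.631 -0.165  0.057]
boxfrontR [ 0.631 -0.22   0.057]
ball [ 0.667 -0.195  0.13 ]
bottle [0.638 0.001 0.05 ]
obj [ 0.513 -0.01   0.03 ]
[ 0.51669549 -0.19499321  0.04      ] [ 0.66660486 -0.19670056  0.13      ] [0.43296941 0.14429441 0.03      ] [0.67585968 0.16739159 0.036     ][ WARN:0@0.101] global loadsave.cpp:1063 imwrite_ Unsupported depth image for selected encoder is fallbacked to CV_8U.
```

View pics/c1.png

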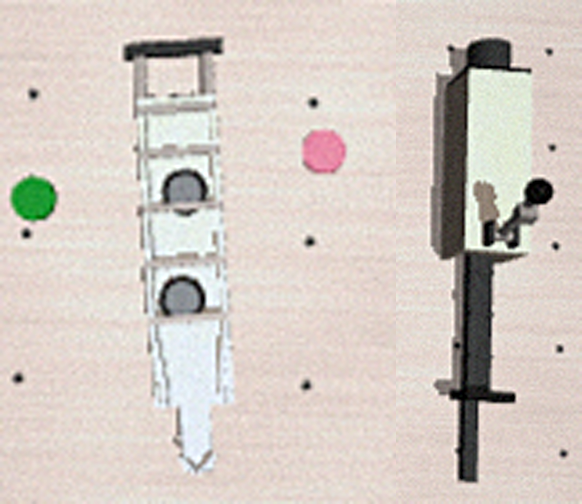

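Candidates for filters: grey/black discs in the tray at top (231,198) and (231,228); the green disc (190,200) and the pink disc (270,187) lie on the table. The crop confirms that only the two black-ringed discs under the guards are meant. In the crop, the drawer is partly out with its tab at (393,235), and the lever is swung back with its ball at (413,157). First reach: the tab.

Emit:
step_arm(motion=[[[0.25, -0.175, 0], [0, 0, 0.03], 100], [[0.5, -0.35, 0], [0, 0, 0.06], 100], [[0.75, -0.52, 0], [0, 0, 0.09], 100], [[1, -0.7, 0], [0, 0, 0.107], 100], [[1, -0.7, 0], [0, 0, 0.107], 100], [[1, -0.7, 0], [0, 0, 0.107], 100], [[1, -0.7, 0], [0, 0, 0.107], 100], [[1, -0.7, 0], [0, 0, 0.107], 100]])

```text
time_s: 0.77
tool_pos: [0.2802, -0.4632, 0.2223]
eef_rot: [0.999, -0.036, -0.0, 0.0]
contact_force: [-0.5, -0.2, -0.6]
grip_width: 0.0941
gripper_force: 0.0
```

```bash
cat >> h.py <<'E'
def plan(P,yaw=None):
    s=get_state();Rt=R.from_quat(s["eef_rot"])
    print("t",round(s["time_s"],2),"tcp",s["tool_pos"].round(4),"yaw",np.degrees(np.arctan2(*Rt.as_matrix()[[1,0],0])).round(2),"tilt",Rt.as_matrix()[:,2].round(3),"F",s["contact_force"].round(1),"w",round(s["grip_width"],4),round(s["gripper_force"],1))
    out=rows(P).round(3)
    if yaw is not None:
        y=np.radians(yaw);T=R.from_matrix(np.array([[np.cos(y),np.sin(y),0],[np.sin(y),-np.cos(y),0],[0,0,-1.]]))
        print("shift",out,"turn",((Rt.inv()*T).as_rotvec()/np.pi).round(4))
    else: print("shift",out)
E
python3 -c "
from h import *
plan([.49,-.183,.2],-4)"
```

```text
t 0.77 tcp [ 0.2802 -0.4632  0.2223] yaw -4.13 tilt [-0. -0. -1.] F [-0.5 -0.2 -0.6] w 0.0941 0.0
shift [ 1.261 -1.964  0.148] turn [ 0.      0.0001 -0.0007]
```

Emit:
step_arm(motion=[[[0.16, -0.25, 0], [0, 0, 0], 100], [[0.32, -0.5, 0], [0, 0, 0], 100], [[0.48, -0.75, 0], [0, 0, 0], 100], [[0.64, -1, 0], [0, 0, 0], 100], [[0.64, -1, 0], [0, 0, 0], 100], [[0.64, -1, 0], [0, 0, 0], 100], [[0.64, -1, 0], [0, 0, 0], 100], [[0.64, -1, 0], [0, 0, 0], 100]])

```text
time_s: 1.43
tool_pos: [0.3862, -0.3214, 0.2223]
eef_rot: [0.999, -0.037, -0.0, 0.0]
contact_force: [0.2, -0.2, 0.0]
grip_width: 0.0942
gripper_force: 0.0
```

Emit:
step_arm(motion=[[[0.16, -0.25, 0], [0, 0, 0], 100], [[0.32, -0.5, 0], [0, 0, 0], 100], [[0.48, -0.75, 0], [0, 0, 0], 100], [[0.62, -0.96, 0], [0, 0, 0], 100], [[0.62, -0.96, 0], [0, 0, 0], 100], [[0.62, -0.96, 0], [0, 0, 0], 100], [[0.62, -0.96, 0], [0, 0, 0], 100], [[0.62, -0.96, 0], [0, 0, 0], 100]])

```text
time_s: 2.1
tool_pos: [0.4895, -0.1848, 0.2223]
eef_rot: [0.999, -0.037, -0.0, 0.0]
contact_force: [0.2, -0.5, 0.5]
grip_width: 0.0941
gripper_force: 0.0
```

```bash
cat >> h.py <<'E'
def shot(name,n="wrist",gain=1.5):
    c=cam(n);im=read_camera(n)[:,:,::-1]
    im=cv2.convertScaleAbs(im,alpha=gain);cv2.imwrite(f"pics/{name}.png",im);np.savez(f"pics/{name}.npz",K=c[0],M=c[1],e=c[2]);return c,im
def old(name):
    d=np.load(f"pics/{name}.npz");return d["K"],d["M"],d["e"]
E
python3 -c "
from h import *
plan([.514,-.183,.05],-4);shot('w1')"
```

```text
t 2.1 tcp [ 0.4895 -0.1848  0.2223] yaw -4.26 tilt [-0.001 -0.    -1.   ] F [ 0.2 -0.5  0.5] w 0.0941 0.0
shift [ 0.163 -0.025  1.148] turn [ 0.0001  0.0002 -0.0014]
```

View pics/w1.png

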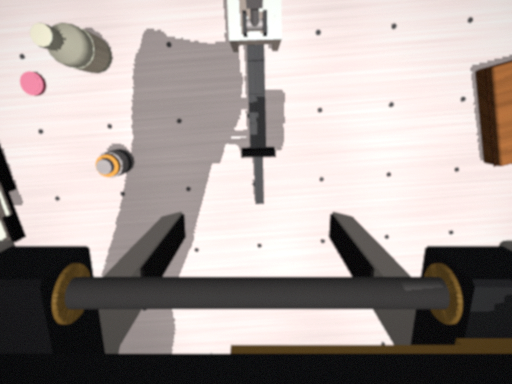

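Wrist view: tab top is a black bar at (241–275, 148–156), the box front edge is near (229–281, 42), and a lower rail runs on to (259,203).

```bash
python3 -c "
from h import *
c=old('w1');im=cv2.imread('pics/w1.png')
m=(im.max(2)<45).astype(np.uint8);m[:142]=0;m[162:]=0;m[:,:225]=0;m[:,290:]=0
ys,xs=np.nonzero(m);print(xs.min(),xs.max(),ys.min(),ys.max())
top=[];
for u in (244,250,266,272):
    y=np.nonzero(m[:,u])[0];print(u,y.min(),y.max(),pt(c,u,y.min()-.5,.05).round(4),pt(c,u,y.max()+.5,.05).round(4))
print('L',pt(c,xs.min(),150,.05),'R',pt(c,xs.max(),150,.05))
for u,v in((229,42),(281,42)):print(pt(c,u,v,.057).round(4))
print('bar at',pt(c,248,100,.024),pt(c,264,100,.024))
plan([.514,-.183,.045],-4)
"
```

```text
243 273 147 155
244 149 155 [ 0.5221 -0.1726  0.05  ] [ 0.5141 -0.172   0.05  ]
250 148 155 [ 0.5227 -0.1795  0.05  ] [ 0.5136 -0.1788  0.05  ]
266 148 154 [ 0.5214 -0.1977  0.05  ] [ 0.5134 -0.1972  0.05  ]
272 148 154 [ 0.5209 -0.2045  0.05  ] [ 0.5129 -0.204   0.05  ]
L [ 0.52049582 -0.17135178  0.05      ] R [ 0.51793711 -0.20548771  0.05      ]
[ 0.6326 -0.1669  0.057 ]
[ 0.6286 -0.2201  0.057 ]
bar at [ 0.57591845 -0.18089579  0.024     ] [ 0.57450926 -0.19974351  0.024     ]
t 2.15 tcp [ 0.4895 -0.1847  0.2224] yaw -4.26 tilt [-0. -0. -1.] F [-0.6  0.  -0.7] w 0.0942 0.0
shift [ 0.162 -0.024  1.182] turn [ 0.0001  0.0001 -0.0014]
```

Emit:
step_arm(motion=[[[0.1, 0.01, 0.2], [0, 0, 0], 100], [[0.19, 0.01, 0.4], [0, 0, 0], 100], [[0.19, 0.01, 0.6], [0, 0, 0], 100], [[0.19, 0.01, 0.8], [0, 0, 0], 100], [[0.19, 0.01, 1], [0, 0, 0], 100], [[0.19, 0.01, 1], [0, 0, 0], 100], [[0.19, 0.01, 1], [0, 0, 0], 100], [[0.19, 0.01, 1], [0, 0, 0], 100]])

```text
time_s: 2.82
tool_pos: [0.5191, -0.1872, 0.0741]
eef_rot: [0.999, -0.036, 0.001, 0.0]
contact_force: [0.5, -0.2, 0.4]
grip_width: 0.0942
gripper_force: 0.0
```

Emit:
step_arm(motion=[[[0, 0, 0.1], [0, 0, 0], 100], [[0, 0, 0.2], [0, 0, 0], 100], [[0, 0, 0.2], [0, 0, 0], 35], [[0, 0, 0.2], [0, 0, 0], 35], [[0, 0, 0.2], [0, 0, 0], 35], [[0, 0, 0.2], [0, 0, 0], 35], [[0, 0, 0.2], [0, 0, 0], 35], [[0, 0, 0.2], [0, 0, 0], 35]], squeeze=15)

```text
time_s: 3.48
tool_pos: [0.519, -0.1865, 0.0431]
eef_rot: [0.999, -0.036, 0.0, 0.0]
contact_force: [-0.4, 0.6, -0.8]
grip_width: 0.0573
gripper_force: 0.0
```

Emit:
step_arm(motion=[[[0, 0, 0], [0, 0, 0], 35], [[0, 0, 0], [0, 0, 0], 35], [[0, 0, 0], [0, 0, 0], 35], [[0, 0, 0], [0, 0, 0], 35], [[0, 0, 0], [0, 0, 0], 35], [[0, 0, 0], [0, 0, 0], 35], [[0, 0, 0], [0, 0, 0], 35], [[0, 0, 0], [0, 0, 0], 35]])

```text
time_s: 4.15
tool_pos: [0.5185, -0.1882, 0.0426]
eef_rot: [0.999, -0.036, 0.0, 0.001]
contact_force: [-0.3, -9.9, -0.4]
grip_width: 0.0397
gripper_force: 15.0
```

Emit:
step_arm(motion=[[[-0.06, 0.007, 0], [0, 0, 0], 35], [[-0.12, 0.008, 0], [0, 0, 0], 35], [[-0.18, 0.009, 0], [0, 0, 0], 35], [[-0.24, 0.01, 0], [0, 0, 0], 35], [[-0.3, 0.01, 0], [0, 0, 0], 35], [[-0.36, 0.011, 0], [0, 0, 0], 35], [[-0.42, 0.012, 0], [0, 0, 0], 35], [[-0.48, 0.013, 0], [0, 0, 0], 35]])

```text
time_s: 4.82
tool_pos: [0.4464, -0.1848, 0.0426]
eef_rot: [0.999, -0.036, 0.0, 0.001]
contact_force: [1.8, -12.4, -5.2]
grip_width: 0.0394
gripper_force: 15.0
```

Emit:
step_arm(motion=[[[-0.04, 0, 0], [0, 0, 0], 35], [[-0.07, 0, 0], [0, 0, 0], 35], [[-0.1, 0, 0], [0, 0, 0], 35], [[-0.12, 0, 0], [0, 0, 0], 35], [[-0.14, 0, 0], [0, 0, 0], 35], [[-0.15, 0, 0], [0, 0, 0], 35], [[-0.15, 0, 0], [0, 0, 0], 35], [[-0.15, 0, 0], [0, 0, 0], 35]])

```text
time_s: 5.48
tool_pos: [0.4264, -0.1838, 0.0432]
eef_rot: [0.999, -0.036, 0.002, 0.001]
contact_force: [10.6, -14.2, -7.3]
grip_width: 0.0395
gripper_force: 15.0
```

Emit:
step_arm(motion=[[[-0.14, 0, 0], [0, 0, 0], 60], [[-0.14, 0, 0], [0, 0, 0], 70], [[-0.14, 0, 0], [0, 0, 0], 80], [[-0.14, 0, -0.2], [0, 0, 0], 100], [[-0.14, 0, -0.4], [0, 0, 0], 100], [[-0.14, 0, -0.6], [0, 0, 0], 100], [[-0.14, 0, -0.8], [0, 0, 0], 100], [[-0.14, 0, -1], [0, 0, 0], 100]])

```text
time_s: 6.15
tool_pos: [0.4038, -0.1798, 0.1943]
eef_rot: [0.999, -0.035, 0.0, -0.0]
contact_force: [0.2, -0.1, -0.1]
grip_width: 0.0897
gripper_force: 0.0
```

```bash
python3 -c "
from h import *
plan([.54,.17,.3],3);shot('w2')"
```

```text
t 6.15 tcp [ 0.4038 -0.1798  0.1943] yaw -4.06 tilt [ 0.001  0.    -1.   ] F [ 0.2 -0.1 -0.1] w 0.0897 0.0
shift [ 0.741 -2.39  -0.704] turn [-0.     -0.0002 -0.0392]
```

View pics/w2.png

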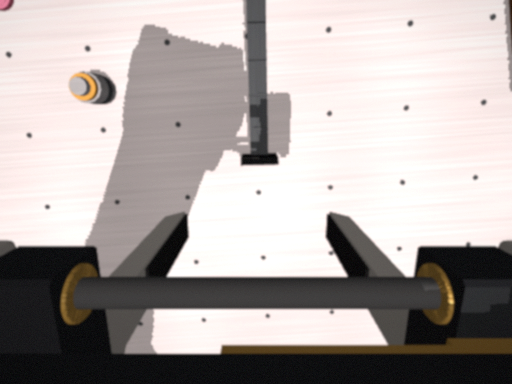

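Wrist view: the drawer is out. The tab is at (242–277, 153–163), with ribs across the bar near rows 96, 60 and 22.

```bash
python3 -c "
from h import *
c=old('w2');im=cv2.imread('pics/w2.png');g=im.max(2).astype(int)
m=(g<40);m[:150]=0;m[166:]=0
ys,xs=np.nonzero(m[:,235:285]);xs+=235;print(xs.min(),xs.max(),ys.min(),ys.max())
for u in (246,252,268,273):
    y=np.nonzero(m[:,u])[0];print(u,y.min(),y.max(),pt(c,u,y.min()-.5,.05).round(4))
print('L',pt(c,xs.min()-.5,156,.05).round(4),'R',pt(c,xs.max()+.5,156,.05).round(4))
print([(v,int(g[v,250:266].mean())) for v in range(0,150,1) ])
for v in (10,60,120,140):
    r=np.nonzero(g[v,235:280]<110)[0]+235;print(v,r.min(),r.max(),((pt(c,r.min()-.5,v,.024)+pt(c,r.max()+.5,v,.024))/2).round(4))
"
```

```text
243 276 154 163
246 155 163 [ 0.4331 -0.1704  0.05  ]
252 155 162 [ 0.4326 -0.1767  0.05  ]
268 154 162 [ 0.4325 -0.1935  0.05  ]
273 154 162 [ 0.4321 -0.1987  0.05  ]
L [ 0.4318 -0.1666  0.05  ] R [ 0.4292 -0.2022  0.05  ]
[(0, 92), (1, 92), (2, 92), (3, 92), (4, 92), (5, 93), (6, 93), (7, 93), (8, 93), (9, 93), (10, 93), (11, 93), (12, 93), (13, 93), (14, 94), (15, 94), (16, 93), (17, 93), (18, 93), (19, 92), (20, 87), (21, 77), (22, 71), (23, 82), (24, 91), (25, 94), (26, 94), (27, 94), (28, 94), (29, 95), (30, 95), (31, 94), (32, 95), (33, 94), (34, 95), (35, 94), (36, 95), (37, 94), (38, 95), (39, 95), (40, 95), (41, 95), (42, 95), (43, 95), (44, 95), (45, 95), (46, 95), (47, 95), (48, 95), (49, 95), (50, 95), (51, 95), (52, 95), (53, 96), (54, 95), (55, 96), (56, 94), (57, 94), (58, 90), (59, 82), (60, 81), (61, 90), (62, 95), (63, 96), (64, 96), (65, 96), (66, 96), (67, 95), (68, 95), (69, 95), (70, 95), (71, 95), (72, 95), (73, 95), (74, 96), (75, 95), (76, 96), (77, 96), (78, 96), (79, 97), (80, 97), (81, 96), (82, 97), (83, 96), (84, 96), (85, 96), (86, 97), (87, 97), (88, 97), (89, 97), (90, 96), (91, 96), (92, 94), (93, 93), (94, 94), (95, 92), (96, 91), (97, 94), (98, 91), (99, 85), (100, 83), (101, 83), (102, 83), (103, 81), (104, 73), (105, 63), (106, 58), (107, 56), (108, 56), (109, 56), (110, 56), (111, 57), (112, 56), (113, 57), (114, 57), (115, 57), (116, 61), (117, 71), (118, 79), (119, 82), (120, 81), (121, 82), (122, 83), (123, 84), (124, 84), (125, 82), (126, 79), (127, 79), (128, 85), (129, 86), (130, 86), (131, 85), (132, 85), (133, 85), (134, 83), (135, 82), (136, 82), (137, 83), (138, 83), (139, 82), (140, 80), (141, 73), (142, 63), (143, 59), (144, 58), (145, 59), (146, 59), (147, 62), (148, 68), (149, 72)]
10 247 264 [ 0.576  -0.1906  0.024 ]
60 248 265 [ 0.5287 -0.1883  0.024 ]
120 251 266 [ 0.467  -0.1861  0.024 ]
140 251 267 [ 0.4451 -0.1851  0.024 ]
```

Emit:
step_arm(motion=[[[0, -0.2, -0.1], [0, 0, 0], 100], [[0, -0.4, -0.2], [0, 0, 0], 100], [[0, -0.6, -0.3], [0, 0, 0], 100], [[0, -0.8, -0.4], [0, 0, 0], 100], [[0, -1, -0.5], [0, 0, 0], 100], [[0, -1, -0.5], [0, 0, 0], 100], [[0, -1, -0.5], [0, 0, 0], 100], [[0, -1, -0.5], [0, 0, 0], 100]])

```text
time_s: 6.87
tool_pos: [0.4142, -0.0307, 0.2674]
eef_rot: [0.999, -0.036, -0.0, -0.0]
contact_force: [0.1, -1.2, 0.3]
grip_width: 0.0939
gripper_force: 0.0
```

Emit:
step_arm(motion=[[[0.03, -0.25, 0], [0, 0, 0], 100], [[0.06, -0.5, 0], [0, 0, 0], 100], [[0.1, -0.75, 0], [0, 0, 0], 100], [[0.14, -1, 0], [0, 0, 0], 100], [[0.14, -1.0, 0], [0, 0, 0], 100], [[0.14, -1, 0], [0, 0, 0], 100], [[0.14, -1, 0], [0, 0, 0], 100], [[0.14, -1, 0], [0, 0, 0], 100]])

```text
time_s: 7.53
tool_pos: [0.4457, 0.1162, 0.2671]
eef_rot: [0.999, -0.037, -0.0, 0.0]
contact_force: [1.1, -0.8, -0.2]
grip_width: 0.094
gripper_force: 0.0
```

Emit:
step_arm(motion=[[[0, -0.15, 0], [0, 0, -0.02], 100], [[0, -0.3, 0], [0, 0, -0.045], 100], [[0, -0.32, 0], [0, 0, -0.045], 100], [[0, -0.32, 0], [0, 0, -0.045], 100], [[0, -0.32, 0], [0, 0, -0.045], 100], [[0, -0.32, 0], [0, 0, -0.045], 100], [[0, -0.32, 0], [0, 0, -0.045], 100], [[0, -0.32, 0], [0, 0, -0.045], 100]])

```text
time_s: 8.2
tool_pos: [0.4492, 0.1648, 0.2675]
eef_rot: [0.999, 0.034, 0.0, 0.0]
contact_force: [-0.0, 0.3, -0.2]
grip_width: 0.094
gripper_force: 0.0
```

```bash
python3 -c "
from h import *
plan([.54,.17,.3],3);shot('w3')"
```

```text
t 8.2 tcp [0.4492 0.1648 0.2675] yaw 3.92 tilt [ 0. -0. -1.] F [-0.   0.3 -0.2] w 0.094 0.0
shift [ 0.607  0.007 -0.217] turn [ 0.0001 -0.      0.0051]
```

View pics/w3.png

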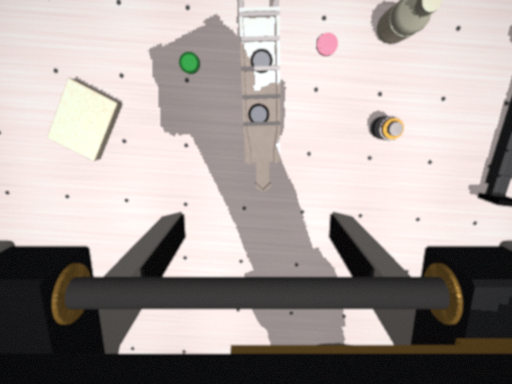

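Wrist view: the tray is in sight with filters at (261,60) and (259,114), and the open corner's tip at (263,188). The bottle, objective and pink/green discs stand off to the side.

```bash
python3 -c "
from h import *
c=old('w3')
for n,u,v,z in(('tip',263,188,.036),('d',261,60,.033),('d',259,114,.033),('barL5',239,10,.043),('barR5',280,10,.043),('b4L',242,124,.043),('b4R',282,122,.043),('throatL',248,161,.043),('throatR',275,161,.043)):print(n,pt(c,u,v,z).round(4))
t=cam('top');im=cv2.imread('pics/top0.png');g=im.max(2);ys,xs=np.nonzero(g[148:166,205:252]<75);xs+=205;ys+=148
print(xs.min(),xs.max(),ys.min(),ys.max());print(pt(t,xs.min(),np.mean(ys[xs<xs.min()+4]),.036),pt(t,xs.max(),np.mean(ys[xs>xs.max()-4]),.036))
im=cv2.imread('pics/w3.png')[95:200,225:300];cv2.imwrite('pics/c3.png',cv2.resize(cv2.convertScaleAbs(im,alpha=1.2),None,fx=5,fy=5,interpolation=2))
"
```

```text
tip [0.4206 0.1543 0.036 ]
d [0.5854 0.1689 0.033 ]
d [0.5194 0.1668 0.033 ]
barL5 [0.6368 0.1988 0.043 ]
barR5 [0.6401 0.1504 0.043 ]
b4L [0.5054 0.1879 0.043 ]
b4R [0.5114 0.1366 0.043 ]
throatL [0.4578 0.1773 0.043 ]
throatR [0.4603 0.1414 0.043 ]
215 241 156 161
[0.67079149 0.20677096 0.036     ] [0.67602529 0.1490982  0.036     ]
```

View pics/c3.png

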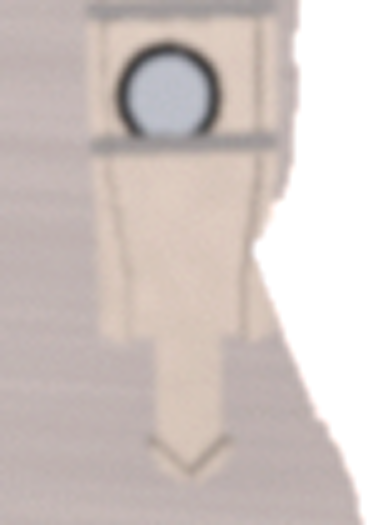

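```bash
python3 -c "
from h import *
print(get_state()['q'].round(3))
plan([.6734,.1779,.15],-84.8);plan([.6734,.1779,.15],95.2)"
```

```text
[ 0.167  0.147 -0.637  1.894  0.096  1.131 -2.008]
t 8.25 tcp [0.4491 0.165  0.2675] yaw 3.94 tilt [ 0. -0. -1.] F [-0.1 -0.7 -0.9] w 0.094 0.0
shift [1.497 0.017 0.783] turn [ 0.    -0.     0.493]
t 8.25 tcp [0.4491 0.165  0.2675] yaw 3.94 tilt [ 0. -0. -1.] F [-0.1 -0.7 -0.9] w 0.094 0.0
shift [1.497 0.017 0.783] turn [ 0.     0.    -0.507]
```

Emit:
step_arm(motion=[[[0.14, 0, 0.04], [0, 0, -0.038], 100], [[0.28, 0, 0.08], [0, 0, -0.076], 80], [[0.42, 0, 0.12], [0, 0, -0.114], 60], [[0.56, 0, 0.16], [0, 0, -0.152], 40], [[0.7, 0, 0.2], [0, 0, -0.19], 30], [[0.84, 0, 0.24], [0, 0, -0.228], 30], [[0.98, 0, 0.28], [0, 0, -0.266], 30], [[1, 0, 0.3], [0, 0, -0.3], 30]])

```text
time_s: 8.92
tool_pos: [0.601, 0.1752, 0.221]
eef_rot: [0.874, 0.487, -0.0, -0.0]
contact_force: [0.1, 0.0, -0.2]
grip_width: 0.0508
gripper_force: 0.0
```

```bash
python3 -c "
from h import *
plan([.6734,.1779,.15],95.2)"
```

```text
t 8.92 tcp [0.601  0.1752 0.221 ] yaw 58.24 tilt [-0.001  0.    -1.   ] F [ 0.1  0.  -0.2] w 0.0508 0.0
shift [0.269 0.401 0.473] turn [-3.000e-04 -1.000e-04 -2.053e-01]
```

Emit:
step_arm(motion=[[[0.05, 0.08, 0.08], [0, 0, -0.035], 28], [[0.1, 0.16, 0.16], [0, 0, -0.07], 28], [[0.15, 0.24, 0.24], [0, 0, -0.105], 28], [[0.2, 0.32, 0.32], [0, 0, -0.14], 28], [[0.27, 0.4, 0.4], [0, 0, -0.175], 28], [[0.27, 0.4, 0.47], [0, 0, -0.205], 28], [[0.27, 0.4, 0.47], [0, 0, -0.205], 28], [[0.27, 0.4, 0.47], [0, 0, -0.205], 28]])

```text
time_s: 9.58
tool_pos: [0.6707, 0.1783, 0.1514]
eef_rot: [0.677, 0.736, -0.0, -0.001]
contact_force: [0.1, 0.6, -0.2]
grip_width: 0.0264
gripper_force: 0.0
```

```bash
python3 -c "
from h import *
plan([.6734,.1779,.036],95.2);shot('w4')"
```

```text
t 9.58 tcp [0.6707 0.1783 0.1514] yaw 94.72 tilt [-0.001  0.    -1.   ] F [ 0.1  0.6 -0.2] w 0.0264 0.0
shift [-0.005  0.019  0.77 ] turn [-0.0005 -0.0001 -0.0027]
```

View pics/w4.png

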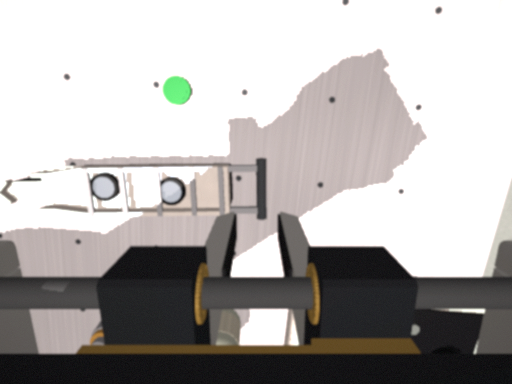

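Wrist view: the handle bar is at column 257–267, rows 158–218, with the fingertips on either side of that column.

```bash
python3 -c "
from h import *
c=old('w4')
for v in (160,188,216):print(pt(c,262,v,.036).round(4))
h=pt(c,262,188,.036);plan(h,94.8)"
```

```text
[0.6719 0.2071 0.036 ]
[0.6743 0.1797 0.036 ]
[0.6768 0.1509 0.036 ]
t 9.63 tcp [0.6709 0.1785 0.1524] yaw 94.7 tilt [-0.  0. -1.] F [0.1 0.4 0.5] w 0.0261 0.0
shift [0.006 0.023 0.776] turn [-0.0001 -0.0001 -0.0006]
```

Emit:
step_arm(motion=[[[0, 0.022, 0.12], [0, 0, 0], 28], [[0, 0.022, 0.24], [0, 0, 0], 28], [[0, 0.022, 0.36], [0, 0, 0], 28], [[0, 0.022, 0.48], [0, 0, 0], 28], [[0, 0.022, 0.6], [0, 0, 0], 28], [[0, 0.022, 0.7], [0, 0, 0], 28], [[0, 0.022, 0.76], [0, 0, 0], 28], [[0, 0.022, 0.77], [0, 0, 0], 28]])

```text
time_s: 10.3
tool_pos: [0.6737, 0.1787, 0.0351]
eef_rot: [0.676, 0.736, -0.001, -0.0]
contact_force: [0.5, 0.4, 0.0]
grip_width: 0.0261
gripper_force: 0.0
```

Emit:
step_arm(motion=[[[0, 0, 0], [0, 0, 0], 0], [[0, 0, 0], [0, 0, 0], 0], [[0, 0, 0], [0, 0, 0], 0], [[0, 0, 0], [0, 0, 0], 0], [[0, 0, 0], [0, 0, 0], 0], [[0, 0, 0], [0, 0, 0], 0], [[0, 0, 0], [0, 0, 0], 0], [[0, 0, 0], [0, 0, 0], 0]], squeeze=12)

```text
time_s: 10.97
tool_pos: [0.6746, 0.1791, 0.0375]
eef_rot: [0.676, 0.737, 0.0, 0.0]
contact_force: [-2.5, -1.1, 7.2]
grip_width: 0.0095
gripper_force: 12.0
```

Emit:
step_arm(motion=[[[0, -0.002, -0.049], [0, 0, 0], 0], [[0, -0.006, -0.098], [0, 0, 0], 0], [[0, -0.011, -0.147], [0, 0, 0], 0], [[0, -0.017, -0.196], [0, 0, 0], 0], [[0, -0.025, -0.245], [0, 0, 0], 0], [[0, -0.035, -0.293], [0, 0, 0], 0], [[0, -0.047, -0.341], [0, 0, 0], 0], [[0, -0.059, -0.388], [0, 0, 0], 0]])

```text
time_s: 11.63
tool_pos: [0.666, 0.1782, 0.096]
eef_rot: [0.676, 0.737, 0.001, 0.0]
contact_force: [5.8, 2.0, -0.5]
grip_width: 0.0093
gripper_force: 12.0
```

Emit:
step_arm(motion=[[[0, -0.014, -0.047], [0, 0, 0], 0], [[0, -0.03, -0.094], [0, 0, 0], 0], [[0, -0.047, -0.141], [0, 0, 0], 0], [[0, -0.065, -0.185], [0, 0, 0], 0], [[0, -0.085, -0.231], [0, 0, 0], 0], [[0, -0.107, -0.275], [0, 0, 0], 0], [[0, -0.131, -0.319], [0, 0, 0], 0], [[0, -0.153, -0.361], [0, 0, 0], 0]])

```text
time_s: 12.3
tool_pos: [0.6439, 0.1761, 0.1506]
eef_rot: [0.676, 0.737, 0.001, 0.001]
contact_force: [10.7, -0.1, 3.5]
grip_width: 0.0091
gripper_force: 12.0
```

Emit:
step_arm(motion=[[[0, 0, 0], [0, 0, 0], 0], [[0, 0, 0], [0, 0, 0], 0], [[0, 0, 0], [0, 0, 0], 0], [[0, 0, 0], [0, 0, 0], 0], [[0, 0, 0], [0, 0, 0], 0], [[0, 0, 0], [0, 0, 0], 0], [[0, 0, 0], [0, 0, 0], 0], [[0, 0, 0], [0, 0, 0], 0]])

```text
time_s: 12.97
tool_pos: [0.644, 0.1762, 0.1503]
eef_rot: [0.676, 0.737, 0.002, 0.001]
contact_force: [10.9, 1.3, 4.8]
grip_width: 0.0096
gripper_force: 12.0
```

Emit:
step_arm(motion=[[[0, 0, 0], [0, 0, 0], 0], [[0, 0, 0], [0, 0, 0], 0], [[0, 0, 0], [0, 0, 0], 0], [[0, 0, 0], [0, 0, 0], 0], [[0, 0, 0], [0, 0, 0], 0], [[0, 0, 0], [0, 0, 0], 0], [[0, 0, 0], [0, 0, 0], 0], [[0, 0, 0], [0, 0, 0], 0]])

```text
time_s: 13.63
tool_pos: [0.6441, 0.1762, 0.1503]
eef_rot: [0.676, 0.737, 0.002, 0.001]
contact_force: [10.2, 1.2, 3.3]
grip_width: 0.0096
gripper_force: 12.0
```

```bash
python3 -c "
from h import *
plan([.6743,.179,.0375]);
a,i=shot('w5');b,j=shot('t5','top')
cv2.imwrite('pics/m5.png',np.hstack([cv2.resize(i[120:300,:300],None,fx=1.3,fy=1.3),cv2.resize(j[140:290,170:320],(390,234))]))"
```

```text
t 13.63 tcp [0.6441 0.1762 0.1503] yaw 94.88 tilt [ 0.004  0.001 -1.   ] F [10.2  1.2  3.3] w 0.0096 12.0
shift [0.001 0.2   0.753]
```

View pics/m5.png

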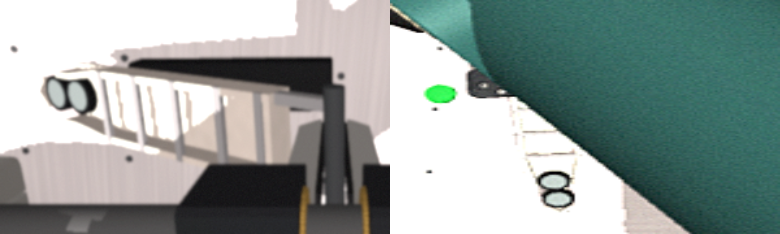

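Both filters slid down: in the top crop they sit at (558,198) and (554,181), the first in the corner and the second right behind it. Lowering the tray.

Emit:
step_arm(motion=[[[0, 0.022, 0.042], [0, 0, 0], 0], [[0, 0.046, 0.086], [0, 0, 0], 0], [[0, 0.068, 0.13], [0, 0, 0], 0], [[0, 0.088, 0.176], [0, 0, 0], 0], [[0, 0.106, 0.22], [0, 0, 0], 0], [[0, 0.123, 0.267], [0, 0, 0], 0], [[0, 0.139, 0.314], [0, 0, 0], 0], [[0, 0.153, 0.361], [0, 0, 0], 0]])

```text
time_s: 14.4
tool_pos: [0.6663, 0.1782, 0.0952]
eef_rot: [0.676, 0.737, 0.001, 0.0]
contact_force: [6.4, 2.2, 1.5]
grip_width: 0.0096
gripper_force: 12.0
```

Emit:
step_arm(motion=[[[0, 0.012, 0.047], [0, 0, 0], 0], [[0, 0.024, 0.095], [0, 0, 0], 0], [[0, 0.034, 0.143], [0, 0, 0], 0], [[0, 0.042, 0.192], [0, 0, 0], 0], [[0, 0.048, 0.241], [0, 0, 0], 0], [[0, 0.053, 0.29], [0, 0, 0], 0], [[0, 0.057, 0.335], [0, 0, 0], 0], [[0, 0.059, 0.38], [0, 0, 0], 0]])

```text
time_s: 15.07
tool_pos: [0.6746, 0.179, 0.0379]
eef_rot: [0.676, 0.737, 0.0, 0.0]
contact_force: [4.3, 1.1, 1.6]
grip_width: 0.0093
gripper_force: 12.0
```

Emit:
step_arm(motion=[[[0, 0, 0], [0, 0, 0], 0], [[0, 0, 0], [0, 0, 0], 28], [[0, 0, 0], [0, 0, 0], 28], [[0, 0, 0], [0, 0, 0], 28], [[0, 0, 0], [0, 0, 0], 28], [[0, 0, -0.15], [0, 0, 0], 28], [[0, 0, -0.35], [0, 0, 0], 28], [[0, 0, -0.6], [0, 0, 0], 28]])

```text
time_s: 15.73
tool_pos: [0.6731, 0.1785, 0.127]
eef_rot: [0.676, 0.737, -0.001, -0.001]
contact_force: [0.2, 0.0, 0.4]
grip_width: 0.0264
gripper_force: 0.0
```

```bash
python3 -c "
from h import *
plan([.4045,.1532,.18],5)"
```

```text
t 15.73 tcp [0.6731 0.1785 0.127 ] yaw 94.93 tilt [-0.003 -0.001 -1.   ] F [0.2 0.  0.4] w 0.0264 0.0
shift [-0.014 -1.8   -0.347] turn [-0.0008  0.001   0.4996]
```

Emit:
step_arm(motion=[[[0, -0.1, -0.15], [0, 0, 0.036], 30], [[0, -0.22, -0.3], [0, 0, 0.072], 40], [[0, -0.36, -0.35], [0, 0, 0.108], 60], [[0, -0.5, -0.35], [0, 0, 0.144], 60], [[0, -0.64, -0.35], [0, 0, 0.18], 60], [[0, -0.78, -0.35], [0, 0, 0.216], 60], [[0, -0.9, -0.35], [0, 0, 0.252], 60], [[0, -1, -0.35], [0, 0, 0.288], 60]])

```text
time_s: 16.4
tool_pos: [0.5234, 0.1659, 0.1803]
eef_rot: [0.931, 0.365, -0.0, 0.0]
contact_force: [-0.0, 0.7, -0.7]
grip_width: 0.0562
gripper_force: 0.0
```

```bash
python3 -c "
from h import *
plan([.41,.1545,.16],5)"
```

```text
t 16.4 tcp [0.5234 0.1659 0.1803] yaw 42.76 tilt [-0. -0. -1.] F [-0.   0.7 -0.7] w 0.0562 0.0
shift [-0.606 -0.458  0.136] turn [1.000e-04 1.000e-04 2.098e-01]
```

Emit:
step_arm(motion=[[[-0.1, -0.08, 0.03], [0, 0, 0.036], 60], [[-0.2, -0.16, 0.06], [0, 0, 0.072], 60], [[-0.3, -0.24, 0.09], [0, 0, 0.108], 60], [[-0.4, -0.32, 0.12], [0, 0, 0.144], 60], [[-0.5, -0.4, 0.136], [0, 0, 0.18], 60], [[-0.606, -0.458, 0.136], [0, 0, 0.21], 60], [[-0.606, -0.458, 0.136], [0, 0, 0.21], 60], [[-0.606, -0.458, 0.136], [0, 0, 0.21], 60]])

```text
time_s: 17.07
tool_pos: [0.4113, 0.154, 0.1602]
eef_rot: [0.999, 0.047, 0.0, 0.0]
contact_force: [0.2, -0.6, -0.5]
grip_width: 0.0568
gripper_force: 0.0
```

```bash
python3 -c "
from h import *
plan([.44,.156,.035],5);shot('w6',gain=1.2)"
```

```text
t 17.07 tcp [0.4113 0.154  0.1602] yaw 5.35 tilt [ 0.001 -0.001 -1.   ] F [ 0.2 -0.6 -0.5] w 0.0568 0.0
shift [0.191 0.004 0.835] turn [ 0.0002 -0.0002  0.0019]
```

View pics/w6.png

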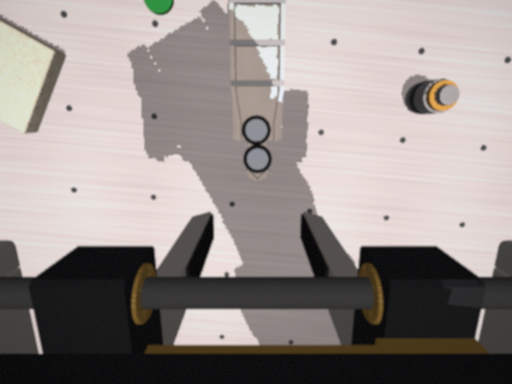

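Wrist view: the first filter lies in the corner at (258,159) and the second just behind it at (256,130), so the tray is level again with both in line.

```bash
cat >> h.py <<'E'
def blobs(im,c,z,lo=(0,0),hi=(512,210)):
    "grey filter faces: dark ring components enclosing a grey face"
    g=im.max(2);m=(g<60).astype(np.uint8);n,l,s,ce=cv2.connectedComponentsWithStats(m)
    for k in range(1,n):
        x,y,w,h,a=s[k]
        if 12<w<60 and y>lo[1] and y+h<hi[1] and x>lo[0] and x+w<hi[0]:print(x,y,w,h,a,pt(c,x+w/2-.5,y+h/2-.5,z).round(4))
E
python3 -c "
from h import *
c=old('w6');im=cv2.imread('pics/w6.png')
blobs(im,c,.036,(180,60),(320,200))
p=pt(c,257.7,159,.036);print(p,pt(c,256.2,129.5,.036));plan([p[0],p[1],.035],5)"
```

```text
243 116 28 56 283 [0.453  0.1585 0.036 ]
[0.4380472  0.15587579 0.036     ] [0.46629165 0.15998058 0.036     ]
t 17.12 tcp [0.412  0.1542 0.1602] yaw 5.38 tilt [ 0.001 -0.    -1.   ] F [ 0.4 -0.  -0.2] w 0.0564 0.0
shift [0.173 0.005 0.835] turn [ 0.0001 -0.0003  0.0021]
```

Emit:
step_arm(motion=[[[0.08, 0.005, 0.13], [0, 0, 0], 60], [[0.177, 0.005, 0.27], [0, 0, 0], 60], [[0.177, 0.005, 0.4], [0, 0, 0], 60], [[0.177, 0.005, 0.53], [0, 0, 0], 60], [[0.177, 0.005, 0.65], [0, 0, 0], 60], [[0.177, 0.005, 0.75], [0, 0, 0], 60], [[0.177, 0.005, 0.81], [0, 0, 0], 60], [[0.177, 0.005, 0.828], [0, 0, 0], 60]])

```text
time_s: 17.78
tool_pos: [0.4379, 0.1559, 0.0343]
eef_rot: [0.999, 0.046, -0.001, -0.0]
contact_force: [-0.6, -0.3, -0.4]
grip_width: 0.0565
gripper_force: 0.0
```

Emit:
step_arm(motion=[[[0, 0, 0], [0, 0, 0], 50], [[0, 0, 0], [0, 0, 0], 40], [[0, 0, 0], [0, 0, 0], 35], [[0, 0, 0], [0, 0, 0], 25], [[0, 0, 0], [0, 0, 0], 25], [[0, 0, 0], [0, 0, 0], 25], [[0, 0, 0], [0, 0, 0], 25], [[0, 0, 0], [0, 0, 0], 25]], squeeze=12)

```text
time_s: 18.45
tool_pos: [0.4385, 0.1559, 0.036]
eef_rot: [0.999, 0.046, 0.0, -0.0]
contact_force: [0.0, -1.8, 8.0]
grip_width: 0.0274
gripper_force: 12.0
```

Emit:
step_arm(motion=[[[0, 0, -0.05], [0, 0, 0], 25], [[0, 0, -0.15], [0, 0, 0], 25], [[0, 0, -0.28], [0, 0, 0], 25], [[0, 0, -0.42], [0, 0, 0], 25], [[0, 0, -0.58], [0, 0, 0], 25], [[0, 0, -0.72], [0, 0, 0], 25], [[0, 0, -0.82], [0, 0, 0], 25], [[0, 0, -0.85], [0, 0, 0], 25]])

```text
time_s: 19.12
tool_pos: [0.4388, 0.1562, 0.1656]
eef_rot: [0.999, 0.046, 0.001, -0.0]
contact_force: [0.7, 0.4, 0.1]
grip_width: 0.0275
gripper_force: 12.0
```

Emit:
step_arm(motion=[[[0, 0.08, 0], [0, 0, 0], 25], [[0, 0.2, 0], [0, 0, 0], 25], [[0.01, 0.36, 0], [0, 0, 0], 25], [[0.01, 0.52, 0], [0, 0, 0], 25], [[0.01, 0.68, 0], [0, 0, 0], 25], [[0.01, 0.84, 0], [0, 0, 0], 25], [[0.01, 0.95, 0], [0, 0, 0], 25], [[0.01, 1, 0], [0, 0, 0], 25]])

```text
time_s: 19.78
tool_pos: [0.453, 0.0044, 0.1626]
eef_rot: [0.999, 0.045, -0.001, 0.0]
contact_force: [0.7, -0.8, -0.2]
grip_width: 0.0273
gripper_force: 12.0
```

Emit:
step_arm(motion=[[[0, 0.08, 0], [0, 0, 0.006], 25], [[0, 0.2, 0], [0, 0, 0.012], 25], [[0.01, 0.36, 0], [0, 0, 0.018], 25], [[0.01, 0.52, 0], [0, 0, 0.024], 25], [[0.01, 0.68, 0], [0, 0, 0.03], 25], [[0.01, 0.84, 0], [0, 0, 0.036], 25], [[0.01, 0.95, 0], [0, 0, 0.043], 25], [[0.01, 1, 0], [0, 0, 0.043], 25]])

```text
time_s: 20.45
tool_pos: [0.4686, -0.1443, 0.1628]
eef_rot: [1.0, -0.023, -0.0, -0.0]
contact_force: [-1.1, -0.1, -0.4]
grip_width: 0.0272
gripper_force: 12.0
```

```bash
python3 -c "
from h import *
plan([.475,-.187,.16],-2.5)"
```

```text
t 20.45 tcp [ 0.4686 -0.1443  0.1628] yaw -2.68 tilt [-0.  0. -1.] F [-1.1 -0.1 -0.4] w 0.0272 12.0
shift [0.056 0.282 0.019] turn [-0.      0.0001 -0.001 ]
```

Emit:
step_arm(motion=[[[0.02, 0.06, 0], [0, 0, 0], 25], [[0.03, 0.14, 0], [0, 0, 0], 25], [[0.04, 0.22, 0], [0, 0, 0], 25], [[0.05, 0.28, 0], [0, 0, 0], 25], [[0.05, 0.28, 0], [0, 0, 0], 25], [[0.05, 0.28, 0], [0, 0, 0], 25], [[0.05, 0.28, 0], [0, 0, 0], 25], [[0.05, 0.28, 0], [0, 0, 0], 25]])

```text
time_s: 21.12
tool_pos: [0.4743, -0.1842, 0.1631]
eef_rot: [1.0, -0.021, -0.0, -0.0]
contact_force: [0.5, 0.0, -0.1]
grip_width: 0.0272
gripper_force: 12.0
```

```bash
python3 -c "
from h import *
plan([.512,-.188,.03],-2.5);shot('w7',gain=1.4)"
```

```text
t 21.12 tcp [ 0.4743 -0.1842  0.1631] yaw -2.42 tilt [-0.  0. -1.] F [ 0.5  0.  -0.1] w 0.0272 12.0
shift [0.252 0.015 0.887] turn [-0.0001  0.      0.0004]
```

View pics/w7.png

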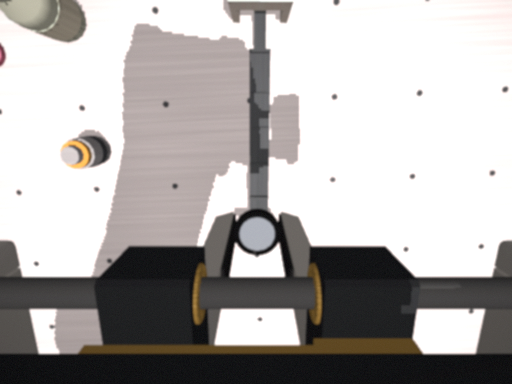

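Wrist view: the filter is held flat at (257,233). Below it the bar runs up to the box at (260,10), with the drawer's inner end at row 50.

```bash
python3 -c "
from h import *
c=old('w7');im=cv2.imread('pics/w7.png');g=im.max(2).astype(int)
a=np.array([g[v,254:266].mean() for v in range(0,215)])
b=a-np.convolve(np.pad(a,6,'edge'),np.ones(13)/13,'valid')
for v in range(40,214):
    if b[v]<-5 and b[v]==b[v-2:v+3].min():print(v,a[v].round(),b[v].round(1),pt(c,259,v,.026).round(4))
print(a[40:60].round(),pt(c,259,50,.024).round(4))
for v in (60,80,150,185):
    r=np.nonzero(g[v,240:280]<130)[0]+240;print(v,r.min(),r.max(),((pt(c,r.min()-.5,v,.024)+pt(c,r.max()+.5,v,.024))/2).round(4))
"
```

```text
52 81.0 -20.1 [ 0.6006 -0.1916  0.026 ]
92 92.0 -9.6 [ 0.5646 -0.1901  0.026 ]
116 64.0 -10.7 [ 0.5419 -0.1892  0.026 ]
127 80.0 -8.8 [ 0.5312 -0.1887  0.026 ]
150 63.0 -8.7 [ 0.5082 -0.1878  0.026 ]
163 57.0 -10.7 [ 0.4949 -0.1872  0.026 ]
196 80.0 -24.4 [ 0.4596 -0.1858  0.026 ]
211 17.0 -31.2 [ 0.4429 -0.1851  0.026 ]
[112. 112. 112. 112. 113. 113. 114. 114. 110. 105.  99.  89.  81.  89.
 100. 105. 104. 105. 104. 105.] [ 0.6028 -0.1917  0.024 ]
60 250 268 [ 0.5939 -0.1913  0.024 ]
80 250 268 [ 0.5759 -0.1906  0.024 ]
150 250 268 [ 0.508  -0.1878  0.024 ]
185 251 266 [ 0.4711 -0.1858  0.024 ]
```

```bash
python3 -c "
from h import *
c=old('w7');im=cv2.imread('pics/w7.png');g=im.max(2).astype(int)
print(g[205:262:1,257]);r=g[233,230:285];print(r)
ys,xs=np.nonzero((g[214:254,238:278]>110)&(g[214:254,238:278]<225));print(xs.mean()+238,ys.mean()+214)
for v in (231,232,233,234):print(v,pt(c,257,v,.163).round(4))
print(px(c,[.4743,-.1842,.163]))
"
```

```text
[106 108  99  78  43  20  20  17  20  18  32  76 134 175 188 190 189 189
 189 189 189 189 189 189 189 190 189 188 190 188 189 189 189 188 189 186
 188 188 188 188 189 188 189 188 176 140  80  31  22  43  92 153 225 255
 255 255 255]
[ 35  18  15  13  18  22  14  25  67 126 169 186 189 189 189 189 190 189
 189 189 189 189 189 188 189 189 188 190 189 189 189 189 188 189 189 189
 189 189 189 190 188 189 189 178 141  87  38  22  15  21  13  18  11  18
  42]
256.72727272727275 233.8260019550342
231 [ 0.476  -0.1842  0.163 ]
232 [ 0.4754 -0.1842  0.163 ]
233 [ 0.4747 -0.1841  0.163 ]
234 [ 0.4741 -0.1841  0.163 ]
[257.15510152 233.6653428 ]
```

Emit:
step_arm(motion=[[[0.08, 0.005, 0], [0, 0, 0], 25], [[0.2, 0.015, 0.08], [0, 0, 0], 25], [[0.255, 0.015, 0.22], [0, 0, 0], 25], [[0.255, 0.015, 0.38], [0, 0, 0], 25], [[0.255, 0.015, 0.54], [0, 0, 0], 25], [[0.255, 0.015, 0.68], [0, 0, 0], 25], [[0.255, 0.015, 0.76], [0, 0, 0], 25], [[0.255, 0.015, 0.8], [0, 0, 0], 25]])

```text
time_s: 21.83
tool_pos: [0.5118, -0.1882, 0.0416]
eef_rot: [1.0, -0.021, -0.001, -0.0]
contact_force: [0.1, -0.1, 0.7]
grip_width: 0.0269
gripper_force: 12.0
```

Emit:
step_arm(motion=[[[0, 0, 0.02], [0, 0, 0], 25], [[0, 0, 0.04], [0, 0, 0], 25], [[0, 0, 0.06], [0, 0, 0], 25], [[0, 0, 0.07], [0, 0, 0], 25], [[0, 0, 0.08], [0, 0, 0], 25], [[0, 0, 0.08], [0, 0, 0], 25], [[0, 0, 0.08], [0, 0, 0], 25], [[0, 0, 0.08], [0, 0, 0], 25]])

```text
time_s: 22.5
tool_pos: [0.5125, -0.1888, 0.0313]
eef_rot: [1.0, -0.022, 0.0, 0.0]
contact_force: [-0.6, 0.4, 0.0]
grip_width: 0.027
gripper_force: 12.0
```

Emit:
step_arm(motion=[[[0, 0, 0.007], [0, 0, 0], 25], [[0, 0, 0.007], [0, 0, 0], 25], [[0, 0, 0.007], [0, 0, 0], 32], [[0, 0, 0.007], [0, 0, 0], 36], [[0, 0, 0.007], [0, 0, 0], 45], [[0, 0, 0.007], [0, 0, 0], 55], [[0, 0, 0.007], [0, 0, 0], 60], [[0, 0, 0.007], [0, 0, 0], 60]])

```text
time_s: 23.17
tool_pos: [0.5124, -0.1887, 0.03]
eef_rot: [1.0, -0.022, -0.0, -0.0]
contact_force: [-0.0, 0.4, 1.0]
grip_width: 0.0552
gripper_force: 0.0
```

Emit:
step_arm(motion=[[[0, 0, -0.05], [0, 0, 0], 60], [[-0.03, 0, -0.2], [0, 0, 0], 60], [[-0.1, 0, -0.4], [0, 0, 0], 60], [[-0.2, 0, -0.6], [0, 0, 0], 60], [[-0.25, 0, -0.8], [0, 0, 0], 60], [[-0.25, 0, -0.88], [0, 0, 0], 60], [[-0.25, 0, -0.88], [0, 0, 0], 60], [[-0.25, 0, -0.88], [0, 0, 0], 60]])

```text
time_s: 23.83
tool_pos: [0.4752, -0.1874, 0.1628]
eef_rot: [1.0, -0.022, 0.001, 0.0]
contact_force: [-0.7, 1.1, 0.2]
grip_width: 0.0563
gripper_force: 0.0
```

```bash
python3 -c "
from h import *
plan([.44,-.1,.2],30);c,im=shot('w8',gain=1.4);t,j=shot('t8','top')
cv2.imwrite('pics/m8.png',np.hstack([cv2.resize(im[30:230,200:320],None,fx=2.5,fy=2.5,interpolation=2),cv2.resize(j[150:280,180:290],(423,500),interpolation=2)]))
print(get_state()['q'].round(2))"
```

```text
t 23.83 tcp [ 0.4752 -0.1874  0.1628] yaw -2.48 tilt [ 0.001 -0.001 -1.   ] F [-0.7  1.1  0.2] w 0.0563 0.0
shift [-0.259 -0.572 -0.249] turn [ 0.0004 -0.0004 -0.1804]
[ 0.65  0.31 -0.39  1.95  0.15  0.91 -1.43]
```

View pics/m8.png

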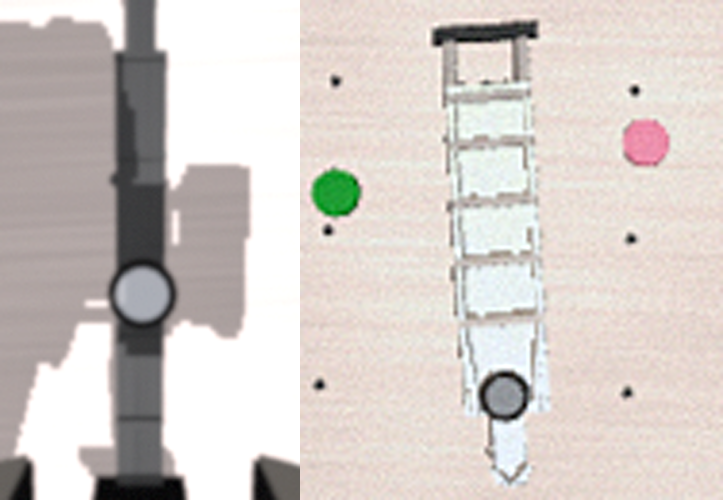

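Left crop: the filter lies flat in place 2, between its ribs. Right crop: the second filter waits in the throat at (503,396) and the tray is level. Back to the handle.

Emit:
step_arm(motion=[[[0.05, -0.12, -0.1], [0, 0, -0.036], 40], [[0.12, -0.25, -0.15], [0, 0, -0.072], 28], [[0.2, -0.38, -0.15], [0, 0, -0.108], 28], [[0.28, -0.52, -0.15], [0, 0, -0.144], 28], [[0.36, -0.66, -0.15], [0, 0, -0.18], 28], [[0.4, -0.8, -0.15], [0, 0, -0.216], 28], [[0.45, -0.92, -0.15], [0, 0, -0.252], 28], [[0.5, -1, -0.15], [0, 0, -0.288], 28]])

```text
time_s: 24.6
tool_pos: [0.5563, -0.0382, 0.1833]
eef_rot: [0.907, 0.421, -0.001, -0.001]
contact_force: [-0.3, -0.9, 0.3]
grip_width: 0.0262
gripper_force: 0.0
```

```bash
python3 -c "
from h import *
plan([.6743,.179,.14],94.8)"
```

```text
t 24.6 tcp [ 0.5563 -0.0382  0.1833] yaw 49.8 tilt [-0.002  0.001 -1.   ] F [-0.3 -0.9  0.3] w 0.0262 0.0
shift [ 1.614 -0.333  0.289] turn [-7.0e-04 -2.0e-04 -2.5e-01]
```

Emit:
step_arm(motion=[[[0.12, -0.02, 0], [0, 0, -0.033], 28], [[0.25, -0.05, 0], [0, 0, -0.066], 28], [[0.4, -0.08, 0], [0, 0, -0.1], 28], [[0.55, -0.11, 0], [0, 0, -0.133], 28], [[0.7, -0.14, 0], [0, 0, -0.166], 28], [[0.85, -0.17, 0], [0, 0, -0.2], 28], [[0.95, -0.2, 0], [0, 0, -0.23], 28], [[1, -0.21, 0], [0, 0, -0.25], 28]])

```text
time_s: 25.27
tool_pos: [0.63, 0.0966, 0.1829]
eef_rot: [0.677, 0.736, -0.0, -0.001]
contact_force: [-0.5, 0.4, -0.2]
grip_width: 0.0266
gripper_force: 0.0
```

```bash
python3 -c "
from h import *
plan([.6743,.179,.14],94.8)"
```

```text
t 25.27 tcp [0.63   0.0966 0.1829] yaw 94.82 tilt [-0.002  0.002 -1.   ] F [-0.5  0.4 -0.2] w 0.0266 0.0
shift [0.522 0.341 0.286] turn [-0.0007 -0.0006  0.0001]
```

Emit:
step_arm(motion=[[[0.12, 0.08, 0], [0, 0, 0], 28], [[0.25, 0.17, 0], [0, 0, 0], 28], [[0.4, 0.26, 0], [0, 0, 0], 28], [[0.5, 0.32, 0], [0, 0, 0], 28], [[0.52, 0.341, 0.1], [0, 0, 0], 28], [[0.52, 0.341, 0.2], [0, 0, 0], 28], [[0.52, 0.341, 0.28], [0, 0, 0], 28], [[0.52, 0.341, 0.28], [0, 0, 0], 28]])

```text
time_s: 25.93
tool_pos: [0.6735, 0.1735, 0.1381]
eef_rot: [0.68, 0.733, -0.002, -0.001]
contact_force: [0.3, -0.1, 0.2]
grip_width: 0.0264
gripper_force: 0.0
```

```bash
python3 -c "
from h import *
plan([.6743,.179,.036],94.8)"
```

```text
t 25.93 tcp [0.6735 0.1735 0.1381] yaw 94.32 tilt [-0.005 -0.002 -1.   ] F [ 0.3 -0.1  0.2] w 0.0264 0.0
shift [0.037 0.012 0.681] turn [-0.0017  0.0005 -0.0027]
```

Emit:
step_arm(motion=[[[0, 0.003, 0.1], [0, 0, 0], 28], [[0, 0.003, 0.2], [0, 0, 0], 28], [[0, 0.003, 0.32], [0, 0, 0], 28], [[0, 0.003, 0.44], [0, 0, 0], 28], [[0, 0.003, 0.56], [0, 0, 0], 28], [[0, 0.003, 0.64], [0, 0, 0], 28], [[0, 0.003, 0.68], [0, 0, 0], 28], [[0, 0.003, 0.69], [0, 0, 0], 28]])

```text
time_s: 26.6
tool_pos: [0.6751, 0.1751, 0.0377]
eef_rot: [0.68, 0.733, -0.001, -0.0]
contact_force: [-0.3, -0.9, 1.1]
grip_width: 0.0262
gripper_force: 0.0
```

Emit:
step_arm(motion=[[[0, 0, 0], [0, 0, 0], 0], [[0, 0, 0], [0, 0, 0], 0], [[0, 0, 0], [0, 0, 0], 0], [[0, 0, 0], [0, 0, 0], 0], [[0, 0, 0], [0, 0, 0], 0], [[0, 0, 0], [0, 0, 0], 0], [[0, 0, 0], [0, 0, 0], 0], [[0, 0, 0], [0, 0, 0], 0]], squeeze=12)

```text
time_s: 27.27
tool_pos: [0.675, 0.1757, 0.0398]
eef_rot: [0.68, 0.734, -0.0, -0.0]
contact_force: [-7.9, -2.2, 5.3]
grip_width: 0.0094
gripper_force: 12.0
```

Gripped; same lift, wait, and lowering as before.

Emit:
step_arm(motion=[[[0, -0.002, -0.049], [0, 0, 0], 0], [[0, -0.006, -0.098], [0, 0, 0], 0], [[0, -0.011, -0.147], [0, 0, 0], 0], [[0, -0.017, -0.196], [0, 0, 0], 0], [[0, -0.025, -0.245], [0, 0, 0], 0], [[0, -0.035, -0.293], [0, 0, 0], 0], [[0, -0.047, -0.341], [0, 0, 0], 0], [[0, -0.059, -0.388], [0, 0, 0], 0]])

```text
time_s: 27.93
tool_pos: [0.666, 0.1748, 0.098]
eef_rot: [0.68, 0.734, -0.001, -0.0]
contact_force: [-6.5, -0.6, -3.8]
grip_width: 0.0094
gripper_force: 12.0
```

Emit:
step_arm(motion=[[[0, -0.014, -0.047], [0, 0, 0], 0], [[0, -0.03, -0.094], [0, 0, 0], 0], [[0, -0.047, -0.141], [0, 0, 0], 0], [[0, -0.065, -0.185], [0, 0, 0], 0], [[0, -0.085, -0.231], [0, 0, 0], 0], [[0, -0.107, -0.275], [0, 0, 0], 0], [[0, -0.131, -0.319], [0, 0, 0], 0], [[0, -0.153, -0.361], [0, 0, 0], 0]])

```text
time_s: 28.6
tool_pos: [0.6428, 0.1728, 0.1519]
eef_rot: [0.68, 0.734, -0.001, -0.0]
contact_force: [-7.5, -2.0, -6.6]
grip_width: 0.0096
gripper_force: 12.0
```

Emit:
step_arm(motion=[[[0, 0, 0], [0, 0, 0], 0], [[0, 0, 0], [0, 0, 0], 0], [[0, 0, 0], [0, 0, 0], 0], [[0, 0, 0], [0, 0, 0], 0], [[0, 0, 0], [0, 0, 0], 0], [[0, 0, 0], [0, 0, 0], 0], [[0, 0, 0], [0, 0, 0], 0], [[0, 0, 0], [0, 0, 0], 0]])

```text
time_s: 29.27
tool_pos: [0.643, 0.1728, 0.1516]
eef_rot: [0.68, 0.734, -0.001, -0.0]
contact_force: [-5.8, -1.6, -4.6]
grip_width: 0.0093
gripper_force: 12.0
```

Emit:
step_arm(motion=[[[0, 0, 0], [0, 0, 0], 0], [[0, 0, 0], [0, 0, 0], 0], [[0, 0, 0], [0, 0, 0], 0], [[0, 0, 0], [0, 0, 0], 0], [[0, 0, 0], [0, 0, 0], 0], [[0, 0, 0], [0, 0, 0], 0], [[0, 0, 0], [0, 0, 0], 0], [[0, 0, 0], [0, 0, 0], 0]])

```text
time_s: 29.93
tool_pos: [0.643, 0.1728, 0.1516]
eef_rot: [0.68, 0.734, -0.001, -0.0]
contact_force: [-6.7, -1.1, -6.5]
grip_width: 0.0087
gripper_force: 12.0
```

Emit:
step_arm(motion=[[[0, 0.022, 0.042], [0, 0, 0], 0], [[0, 0.046, 0.086], [0, 0, 0], 0], [[0, 0.068, 0.13], [0, 0, 0], 0], [[0, 0.088, 0.176], [0, 0, 0], 0], [[0, 0.106, 0.22], [0, 0, 0], 0], [[0, 0.123, 0.267], [0, 0, 0], 0], [[0, 0.139, 0.314], [0, 0, 0], 0], [[0, 0.153, 0.361], [0, 0, 0], 0]])

```text
time_s: 30.6
tool_pos: [0.6663, 0.1749, 0.0975]
eef_rot: [0.68, 0.734, -0.0, -0.0]
contact_force: [-5.8, -0.2, -2.7]
grip_width: 0.0096
gripper_force: 12.0
```

Emit:
step_arm(motion=[[[0, 0.012, 0.047], [0, 0, 0], 0], [[0, 0.024, 0.095], [0, 0, 0], 0], [[0, 0.034, 0.143], [0, 0, 0], 0], [[0, 0.042, 0.192], [0, 0, 0], 0], [[0, 0.048, 0.241], [0, 0, 0], 0], [[0, 0.053, 0.29], [0, 0, 0], 0], [[0, 0.057, 0.335], [0, 0, 0], 0], [[0, 0.059, 0.385], [0, 0, 0], 0]])

```text
time_s: 31.27
tool_pos: [0.6751, 0.1758, 0.0399]
eef_rot: [0.68, 0.734, -0.0, -0.0]
contact_force: [-11.5, -1.7, 16.8]
grip_width: 0.0095
gripper_force: 12.0
```

Emit:
step_arm(motion=[[[0, 0, 0], [0, 0, 0], 0], [[0, 0, 0], [0, 0, 0], 28], [[0, 0, 0], [0, 0, 0], 28], [[0, 0, 0], [0, 0, 0], 28], [[0, 0, 0], [0, 0, 0], 28], [[0, 0, -0.15], [0, 0, 0], 28], [[0, 0, -0.35], [0, 0, 0], 28], [[0, 0, -0.6], [0, 0, 0], 28]])

```text
time_s: 31.93
tool_pos: [0.6748, 0.1751, 0.1291]
eef_rot: [0.68, 0.734, -0.001, -0.001]
contact_force: [0.2, 0.3, 0.5]
grip_width: 0.0264
gripper_force: 0.0
```

Emit:
step_arm(motion=[[[0, -0.1, -0.15], [0, 0, 0.036], 30], [[0, -0.22, -0.3], [0, 0, 0.072], 40], [[0, -0.36, -0.35], [0, 0, 0.108], 60], [[0, -0.5, -0.35], [0, 0, 0.144], 60], [[0, -0.64, -0.35], [0, 0, 0.18], 60], [[0, -0.78, -0.35], [0, 0, 0.216], 60], [[0, -0.9, -0.35], [0, 0, 0.252], 60], [[0, -1, -0.35], [0, 0, 0.288], 60]])

```text
time_s: 32.6
tool_pos: [0.525, 0.164, 0.1825]
eef_rot: [0.933, 0.36, 0.0, 0.0]
contact_force: [0.5, 0.8, -0.7]
grip_width: 0.0563
gripper_force: 0.0
```

```bash
python3 -c "
from h import *
plan([.41,.1545,.16],5)"
```

```text
t 32.6 tcp [0.525  0.164  0.1825] yaw 42.21 tilt [ 0.001 -0.    -1.   ] F [ 0.5  0.8 -0.7] w 0.0563 0.0
shift [-0.61  -0.468  0.149] turn [ 1.000e-04 -3.000e-04  2.067e-01]
```

Emit:
step_arm(motion=[[[-0.1, -0.08, 0.03], [0, 0, 0.036], 60], [[-0.2, -0.16, 0.06], [0, 0, 0.072], 60], [[-0.3, -0.24, 0.09], [0, 0, 0.108], 60], [[-0.4, -0.32, 0.12], [0, 0, 0.144], 60], [[-0.5, -0.4, 0.14], [0, 0, 0.18], 60], [[-0.61, -0.468, 0.149], [0, 0, 0.206], 60], [[-0.61, -0.468, 0.149], [0, 0, 0.206], 60], [[-0.61, -0.468, 0.149], [0, 0, 0.206], 60]])

```text
time_s: 33.27
tool_pos: [0.4112, 0.154, 0.1602]
eef_rot: [0.999, 0.048, 0.001, 0.0]
contact_force: [0.6, 0.3, 0.7]
grip_width: 0.0562
gripper_force: 0.0
```

```bash
python3 -c "
from h import *
plan([.4385,.156,.036],5);c,im=shot('w9',gain=1.2)
blobs(im,c,.036,(180,60),(320,200));t,j=shot('t9','top')
cv2.imwrite('pics/m9.png',np.hstack([cv2.resize(im[30:210,180:340],(444,500),interpolation=2),cv2.resize(j[100:280,360:430],(194,500),interpolation=2)]))"
```

```text
t 33.27 tcp [0.4112 0.154  0.1602] yaw 5.54 tilt [ 0.001 -0.    -1.   ] F [0.6 0.3 0.7] w 0.0562 0.0
shift [0.181 0.004 0.828] turn [ 0.0001 -0.0005  0.003 ]
244 146 27 26 133 [0.4384 0.1567 0.036 ]
```

View pics/m9.png

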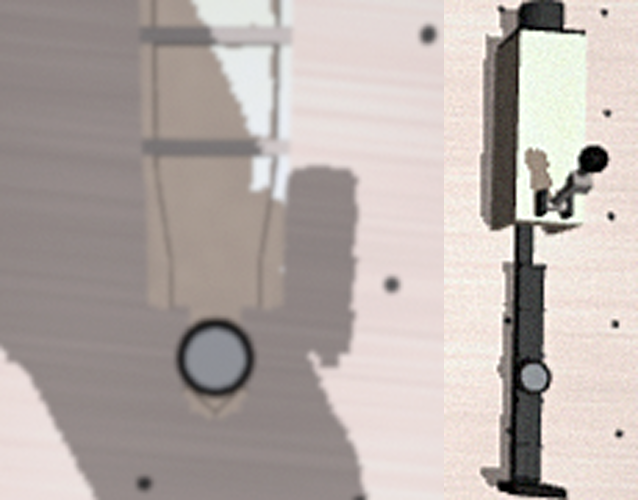

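The second filter is in the corner (crop (215,357)); the first is still lying in its place. Same grasp.

Emit:
step_arm(motion=[[[0.08, 0, 0.13], [0, 0, 0], 60], [[0.18, 0.001, 0.27], [0, 0, 0], 60], [[0.18, 0.001, 0.4], [0, 0, 0], 60], [[0.18, 0.001, 0.53], [0, 0, 0], 60], [[0.18, 0.001, 0.65], [0, 0, 0], 60], [[0.18, 0.001, 0.75], [0, 0, 0], 60], [[0.18, 0.001, 0.81], [0, 0, 0], 60], [[0.18, 0.001, 0.828], [0, 0, 0], 60]])

```text
time_s: 34.03
tool_pos: [0.438, 0.1564, 0.0341]
eef_rot: [0.999, 0.048, -0.001, -0.0]
contact_force: [-0.5, -0.2, 0.1]
grip_width: 0.0561
gripper_force: 0.0
```

Emit:
step_arm(motion=[[[0, 0, 0], [0, 0, 0], 50], [[0, 0, 0], [0, 0, 0], 40], [[0, 0, 0], [0, 0, 0], 35], [[0, 0, 0], [0, 0, 0], 25], [[0, 0, 0], [0, 0, 0], 25], [[0, 0, 0], [0, 0, 0], 25], [[0, 0, 0], [0, 0, 0], 25], [[0, 0, 0], [0, 0, 0], 25]], squeeze=12)

```text
time_s: 34.7
tool_pos: [0.4385, 0.1564, 0.0359]
eef_rot: [0.999, 0.048, 0.0, -0.0]
contact_force: [-0.9, -1.2, 7.3]
grip_width: 0.0271
gripper_force: 12.0
```

Emit:
step_arm(motion=[[[0, 0, -0.05], [0, 0, 0], 25], [[0, 0, -0.15], [0, 0, 0], 25], [[0, 0, -0.28], [0, 0, 0], 25], [[0, 0, -0.42], [0, 0, 0], 25], [[0, 0, -0.58], [0, 0, 0], 25], [[0, 0, -0.72], [0, 0, 0], 25], [[0, 0, -0.82], [0, 0, 0], 25], [[0, 0, -0.85], [0, 0, 0], 25]])

```text
time_s: 35.37
tool_pos: [0.4388, 0.1568, 0.1655]
eef_rot: [0.999, 0.048, 0.002, -0.0]
contact_force: [-0.4, -0.2, 0.1]
grip_width: 0.0271
gripper_force: 12.0
```

Emit:
step_arm(motion=[[[0, 0.08, 0], [0, 0, 0], 25], [[0, 0.2, 0], [0, 0, 0], 25], [[0.01, 0.36, 0], [0, 0, 0], 25], [[0.01, 0.52, 0], [0, 0, 0], 25], [[0.01, 0.68, 0], [0, 0, 0], 25], [[0.01, 0.84, 0], [0, 0, 0], 25], [[0.01, 0.95, 0], [0, 0, 0], 25], [[0.01, 1, 0], [0, 0, 0], 25]])

```text
time_s: 36.03
tool_pos: [0.4535, 0.0051, 0.1625]
eef_rot: [0.999, 0.046, -0.0, 0.0]
contact_force: [-0.2, 0.0, 0.0]
grip_width: 0.0275
gripper_force: 12.0
```

Emit:
step_arm(motion=[[[0.05, 0.08, 0], [0, 0, 0.006], 25], [[0.1, 0.2, 0], [0, 0, 0.012], 25], [[0.15, 0.36, 0], [0, 0, 0.018], 25], [[0.2, 0.52, 0], [0, 0, 0.024], 25], [[0.25, 0.68, 0], [0, 0, 0.03], 25], [[0.28, 0.84, 0], [0, 0, 0.036], 25], [[0.28, 0.95, 0], [0, 0, 0.043], 25], [[0.28, 1, 0], [0, 0, 0.043], 25]])

```text
time_s: 36.7
tool_pos: [0.5102, -0.1406, 0.1624]
eef_rot: [1.0, -0.022, -0.0, 0.0]
contact_force: [-0.1, 0.4, -0.6]
grip_width: 0.0272
gripper_force: 12.0
```

```bash
python3 -c "
from h import *
plan([.548,-.1893,.163],-2.5)"
```

```text
t 36.7 tcp [ 0.5102 -0.1406  0.1624] yaw -2.53 tilt [-0.001 -0.    -1.   ] F [-0.1  0.4 -0.6] w 0.0272 12.0
shift [ 0.266  0.313 -0.004] turn [ 0.      0.0002 -0.0002]
```

Emit:
step_arm(motion=[[[0.06, 0.08, 0], [0, 0, 0], 25], [[0.14, 0.17, 0], [0, 0, 0], 25], [[0.22, 0.26, 0], [0, 0, 0], 25], [[0.266, 0.313, 0.05], [0, 0, 0], 25], [[0.266, 0.313, 0.2], [0, 0, 0], 25], [[0.266, 0.313, 0.35], [0, 0, 0], 25], [[0.266, 0.313, 0.46], [0, 0, 0], 25], [[0.266, 0.313, 0.5], [0, 0, 0], 25]])

```text
time_s: 37.37
tool_pos: [0.5465, -0.1855, 0.085]
eef_rot: [1.0, -0.02, -0.002, -0.001]
contact_force: [-0.1, 1.0, 0.1]
grip_width: 0.0275
gripper_force: 12.0
```

Emit:
step_arm(motion=[[[0, 0, 0], [0, 0, 0], 25], [[0, 0, 0.05], [0, 0, 0], 25], [[0, 0, 0.12], [0, 0, 0], 25], [[0, 0, 0.2], [0, 0, 0], 25], [[0, 0, 0.26], [0, 0, 0], 25], [[0, 0, 0.29], [0, 0, 0], 25], [[0, 0, 0.29], [0, 0, 0], 25], [[0, 0, 0.29], [0, 0, 0], 25]])

```text
time_s: 38.03
tool_pos: [0.5479, -0.1865, 0.0442]
eef_rot: [1.0, -0.02, -0.0, -0.0]
contact_force: [-1.1, -0.2, 0.3]
grip_width: 0.0275
gripper_force: 12.0
```

```bash
python3 -c "
from h import *
plan([.548,-.1893,.030],-2.5)"
```

```text
t 38.03 tcp [ 0.5479 -0.1865  0.0442] yaw -2.28 tilt [-0.  0. -1.] F [-1.1 -0.2  0.3] w 0.0275 12.0
shift [0.002 0.018 0.095] turn [-0.0001  0.0001  0.0012]
```

Emit:
step_arm(motion=[[[0, 0.018, 0], [0, 0, 0], 25], [[0, 0.018, 0.03], [0, 0, 0], 25], [[0, 0.018, 0.06], [0, 0, 0], 25], [[0, 0.018, 0.08], [0, 0, 0], 25], [[0, 0.018, 0.09], [0, 0, 0], 25], [[0, 0.018, 0.094], [0, 0, 0], 25], [[0, 0.018, 0.094], [0, 0, 0], 25], [[0, 0.018, 0.094], [0, 0, 0], 25]])

```text
time_s: 38.7
tool_pos: [0.5478, -0.1893, 0.0303]
eef_rot: [1.0, -0.02, 0.0, -0.0]
contact_force: [0.3, 0.3, -0.0]
grip_width: 0.0273
gripper_force: 12.0
```

Emit:
step_arm(motion=[[[0, 0, 0], [0, 0, 0], 28], [[0, 0, 0], [0, 0, 0], 32], [[0, 0, 0], [0, 0, 0], 36], [[0, 0, 0], [0, 0, 0], 45], [[0, 0, 0], [0, 0, 0], 55], [[0, 0, 0], [0, 0, 0], 60], [[0, 0, 0], [0, 0, 0], 60], [[0, 0, 0], [0, 0, 0], 60]])

```text
time_s: 39.37
tool_pos: [0.5477, -0.1893, 0.0303]
eef_rot: [1.0, -0.02, -0.0, -0.0]
contact_force: [0.0, 0.1, -0.1]
grip_width: 0.0561
gripper_force: 0.0
```

Emit:
step_arm(motion=[[[0, 0, -0.05], [0, 0, 0], 60], [[0, 0, -0.2], [0, 0, 0], 60], [[-0.1, 0, -0.4], [0, 0, 0], 60], [[-0.22, 0, -0.6], [0, 0, 0], 60], [[-0.35, 0, -0.8], [0, 0, 0], 60], [[-0.48, 0, -0.88], [0, 0, 0], 60], [[-0.6, 0, -0.88], [0, 0, 0], 60], [[-0.6, 0, -0.88], [0, 0, 0], 60]])

```text
time_s: 40.03
tool_pos: [0.4556, -0.1861, 0.1637]
eef_rot: [1.0, -0.021, 0.0, 0.001]
contact_force: [0.5, -1.3, 1.3]
grip_width: 0.0568
gripper_force: 0.0
```

```bash
python3 -c "
from h import *
plan([.405,-.1835,.05],-2.6);c,im=shot('w10',gain=1.4);s,j=shot('s10','side')
cv2.imwrite('pics/m10.png',np.hstack([cv2.resize(im[30:230,180:340],(400,500),interpolation=2),cv2.resize(j[130:330,170:400],(400,348),interpolation=2)[:0].reshape(0,400,3) if 0 else cv2.resize(j[150:350,180:340],(400,500),interpolation=2)]))
print(get_state()['q'].round(2))"
```

```text
t 40.03 tcp [ 0.4556 -0.1861  0.1637] yaw -2.35 tilt [ 0.001 -0.001 -1.   ] F [ 0.5 -1.3  1.3] w 0.0568 0.0
shift [-0.338 -0.005  0.758] turn [ 0.0005 -0.0002  0.0014]
[ 0.61  0.27 -0.33  1.98  0.11  0.9  -1.39]
```

View pics/m10.png

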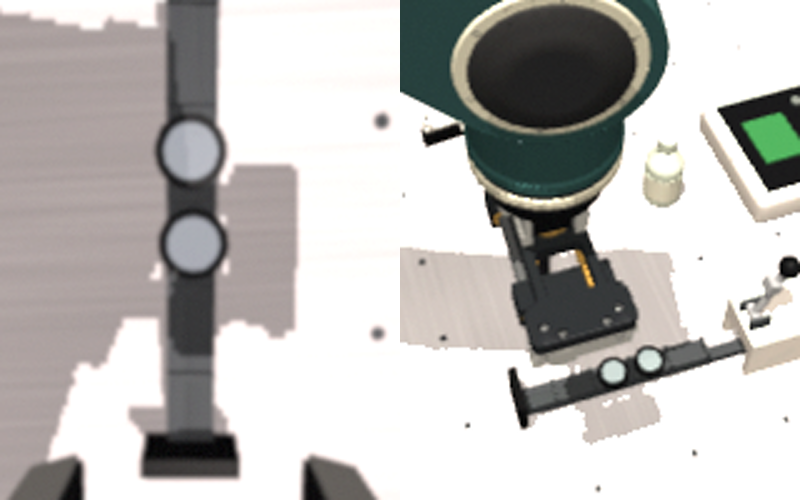

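Both filters lie flat in places 2 and 3: left crop at (193,244) and (190,150), side crop at (613,372) and (649,360). Now push home with closed fingers in front of the tab.

Emit:
step_arm(motion=[[[-0.12, 0, 0], [0, 0, 0], 40], [[-0.25, 0, 0], [0, 0, 0], 20], [[-0.345, -0.005, 0.05], [0, 0, 0], 0], [[-0.345, -0.005, 0.2], [0, 0, 0], 0], [[-0.345, -0.005, 0.38], [0, 0, 0], 0], [[-0.345, -0.005, 0.56], [0, 0, 0], 0], [[-0.345, -0.005, 0.7], [0, 0, 0], 0], [[-0.345, -0.005, 0.77], [0, 0, 0], 0]])

```text
time_s: 40.8
tool_pos: [0.4058, -0.1822, 0.0444]
eef_rot: [1.0, -0.02, -0.001, -0.001]
contact_force: [0.5, 0.8, -0.8]
grip_width: 0.0065
gripper_force: 0.0
```

Emit:
step_arm(motion=[[[0.01, 0, 0], [0, 0, 0], 0], [[0.03, 0, 0], [0, 0, 0], 0], [[0.05, 0, 0], [0, 0, 0], 0], [[0.07, 0, 0], [0, 0, 0], 0], [[0.1, 0, 0], [0, 0, 0], 0], [[0.13, 0, 0], [0, 0, 0], 0], [[0.16, 0, 0], [0, 0, 0], 0], [[0.2, 0, 0], [0, 0, 0], 0]])

```text
time_s: 41.47
tool_pos: [0.4366, -0.1843, 0.047]
eef_rot: [1.0, -0.02, 0.0, 0.0]
contact_force: [-1.5, 0.3, 0.9]
grip_width: 0.0006
gripper_force: 0.7
```

```bash
python3 -c "
from h import *
plan([.592,-.1917,.048],-2.6)"
```

```text
t 41.47 tcp [ 0.4366 -0.1843  0.047 ] yaw -2.3 tilt [ 0. -0. -1.] F [-1.5  0.3  0.9] w 0.0006 0.7
shift [ 1.037  0.008 -0.006] turn [ 0.0001 -0.0001  0.0017]
```

Emit:
step_arm(motion=[[[0.05, 0, 0], [0, 0, 0], 0], [[0.1, 0, 0], [0, 0, 0], 0], [[0.15, 0, 0], [0, 0, 0], 0], [[0.2, 0.001, 0], [0, 0, 0], 0], [[0.25, 0.002, 0], [0, 0, 0], 0], [[0.3, 0.002, 0], [0, 0, 0], 0], [[0.36, 0.003, 0], [0, 0, 0], 0], [[0.42, 0.003, 0], [0, 0, 0], 0]])

```text
time_s: 42.13
tool_pos: [0.4998, -0.187, 0.0467]
eef_rot: [1.0, -0.02, -0.0, -0.0]
contact_force: [-2.2, 0.4, -1.2]
grip_width: 0.0008
gripper_force: 0.8
```

Emit:
step_arm(motion=[[[0.06, 0, 0], [0, 0, 0], 0], [[0.12, 0, 0], [0, 0, 0], 0], [[0.18, 0, 0], [0, 0, 0], 0], [[0.24, 0.001, 0], [0, 0, 0], 0], [[0.3, 0.002, 0], [0, 0, 0], 0], [[0.36, 0.002, 0], [0, 0, 0], 0], [[0.41, 0.003, 0], [0, 0, 0], 0], [[0.44, 0.003, 0], [0, 0, 0], 0]])

```text
time_s: 42.8
tool_pos: [0.5661, -0.1901, 0.0468]
eef_rot: [1.0, -0.02, 0.0, -0.0]
contact_force: [-1.8, 0.2, 0.5]
grip_width: 0.0001
gripper_force: 0.7
```

```bash
python3 -c "
from h import *
plan([.592,-.1917,.048],-2.6)"
```

```text
t 42.8 tcp [ 0.5661 -0.1901  0.0468] yaw -2.28 tilt [ 0.  0. -1.] F [-1.8  0.2  0.5] w 0.0001 0.7
shift [ 0.173  0.004 -0.008] turn [-0.     -0.0001  0.0018]
```

Emit:
step_arm(motion=[[[0.03, 0, 0], [0, 0, 0], 0], [[0.06, 0, 0], [0, 0, 0], 0], [[0.08, 0.001, 0], [0, 0, 0], 0], [[0.1, 0.001, 0], [0, 0, 0], 0], [[0.12, 0.001, 0], [0, 0, 0], 0], [[0.14, 0.002, 0], [0, 0, 0], 0], [[0.155, 0.002, 0], [0, 0, 0], 0], [[0.17, 0.002, 0], [0, 0, 0], 0]])

```text
time_s: 43.47
tool_pos: [0.5906, -0.1915, 0.0468]
eef_rot: [1.0, -0.02, -0.0, -0.0]
contact_force: [-1.0, 1.4, -0.1]
grip_width: 0.0004
gripper_force: 0.7
```

Emit:
step_arm(motion=[[[0.005, 0, 0], [0, 0, 0], 0], [[0.01, 0, 0], [0, 0, 0], 0], [[0.015, 0, 0], [0, 0, 0], 0], [[0.02, 0, 0], [0, 0, 0], 0], [[0.025, 0, 0], [0, 0, 0], 0], [[0.03, 0, 0], [0, 0, 0], 0], [[0.03, 0, 0], [0, 0, 0], 0], [[0.03, 0, 0], [0, 0, 0], 0]])

```text
time_s: 44.13
tool_pos: [0.5912, -0.1917, 0.0463]
eef_rot: [1.0, -0.02, -0.004, -0.0]
contact_force: [-27.1, 4.1, 19.3]
grip_width: 0.0004
gripper_force: 13.9
```

Drawer at its stop (27 N). Backing off and up, then measuring the ball by mask.

Emit:
step_arm(motion=[[[-0.06, 0, 0], [0, 0, 0], 0], [[-0.12, 0, 0], [0, 0, 0], 0], [[-0.2, 0, -0.1], [0, 0, 0], 0], [[-0.2, 0, -0.3], [0, 0, 0], 20], [[-0.2, 0, -0.5], [0, 0, 0], 40], [[-0.2, 0, -0.75], [0, 0, 0], 50], [[-0.2, 0, -1], [0, 0, 0], 50], [[-0.2, 0, -1], [0, 0, 0], 50]])

```text
time_s: 44.8
tool_pos: [0.5677, -0.1912, 0.2041]
eef_rot: [1.0, -0.02, 0.005, 0.002]
contact_force: [1.7, -0.1, 0.5]
grip_width: 0.0306
gripper_force: 0.0
```

```bash
python3 -c "
from h import *
plan([.667,-.195,.2],-2.6);c,im=shot('w11',gain=1.4)
g=im.max(2);m=(g<45).astype(np.uint8);m[210:]=0
n,l,s,ce=cv2.connectedComponentsWithStats(m)
for k in range(1,n):
    if s[k][4]>40:print(s[k],ce[k].round(1),pt(c,*ce[k],.13).round(4),pt(c,*ce[k],.05).round(4))
print(px(c,[.667,-.195,.13]),px(c,[.6035,-.192,.05]))
c2=cam('top');j=cv2.convertScaleAbs(read_camera('top'),alpha=1.5);m=(j.max(2)<45).astype(np.uint8);n,l,s,ce=cv2.connectedComponentsWithStats(m)
for k in range(1,n):
    if s[k][4]>25 and 360<ce[k][0]<440:print(s[k],ce[k].round(1),pt(c2,*ce[k],.13).round(4))
"
```

```text
t 44.8 tcp [ 0.5677 -0.1912  0.2041] yaw -2.29 tilt [ 0.009 -0.003 -1.   ] F [ 1.7 -0.1  0.5] w 0.0306 0.0
shift [ 0.662 -0.001  0.033] turn [ 0.0009 -0.003   0.0017]
[   0    0  121   27 2310] [58.1 13.8] [ 0.7142 -0.0525  0.13  ] [ 0.7412 -0.005   0.05  ]
[246  63  22  26 444] [256.4  75. ] [ 0.6665 -0.1949  0.13  ] [ 0.6774 -0.1955  0.05  ]
[240 143  34   9 224] [255.  146.9] [ 0.6121 -0.1916  0.13  ] [ 0.6046 -0.1912  0.05  ]
[256.45742787  74.31974342] [255.8641719  147.90180012]
[380 101  28  17  92] [391.9 107.5] [ 0.7675 -0.1548  0.13  ]
[408 153  11  10  76] [413.2 157.2] [ 0.6662 -0.195   0.13  ]
[393 168   4  10  33] [394.6 172.8] [ 0.6337 -0.1571  0.13  ]
[ 407  171   58   50 1829] [429.6 196.7] [ 0.5883 -0.2247  0.13  ]
[382 181  23  85 313] [389.1 205.1] [ 0.5695 -0.1447  0.13  ]
```

Emit:
step_arm(motion=[[[0.12, 0, 0], [0, 0, 0], 55], [[0.28, 0, 0], [0, 0, 0], 55], [[0.45, 0, 0], [0, 0, 0], 55], [[0.58, 0, 0], [0, 0, 0], 55], [[0.66, 0, 0], [0, 0, 0], 55], [[0.66, 0, 0.1], [0, 0, 0], 55], [[0.66, 0, 0.2], [0, 0, 0], 55], [[0.66, 0, 0.3], [0, 0, 0], 55]])

```text
time_s: 45.57
tool_pos: [0.6633, -0.1942, 0.1493]
eef_rot: [1.0, -0.02, -0.001, -0.0]
contact_force: [0.5, -0.6, 0.2]
grip_width: 0.0515
gripper_force: 0.0
```

```bash
python3 -c "
from h import *
plan([.6665,-.195,.129],-2.6)"
```

```text
t 45.57 tcp [ 0.6633 -0.1942  0.1493] yaw -2.28 tilt [-0.002  0.001 -1.   ] F [ 0.5 -0.6  0.2] w 0.0515 0.0
shift [0.022 0.004 0.135] turn [-0.0002  0.0006  0.0018]
```

Emit:
step_arm(motion=[[[0.018, 0.004, 0.05], [0, 0, 0], 55], [[0.018, 0.004, 0.1], [0, 0, 0], 55], [[0.018, 0.004, 0.15], [0, 0, 0], 55], [[0.018, 0.004, 0.15], [0, 0, 0], 30], [[0.018, 0.004, 0.15], [0, 0, 0], 15], [[0.018, 0.004, 0.15], [0, 0, 0], 15], [[0.018, 0.004, 0.15], [0, 0, 0], 15], [[0.018, 0.004, 0.15], [0, 0, 0], 15]], squeeze=10)

```text
time_s: 46.23
tool_pos: [0.6668, -0.1952, 0.1299]
eef_rot: [1.0, -0.02, 0.0, 0.0]
contact_force: [0.3, -0.5, 0.7]
grip_width: 0.0213
gripper_force: 0.0
```

Emit:
step_arm(motion=[[[0, 0, 0], [0, 0, 0], 15], [[0, 0, 0], [0, 0, 0], 15], [[0, 0, 0], [0, 0, 0], 15], [[0, 0, 0], [0, 0, 0], 15], [[0, 0, 0], [0, 0, 0], 15], [[0, 0, 0], [0, 0, 0], 15], [[0, 0, 0], [0, 0, 0], 15], [[0, 0, 0], [0, 0, 0], 15]])

```text
time_s: 46.9
tool_pos: [0.6669, -0.1953, 0.1297]
eef_rot: [1.0, -0.02, 0.0, 0.0]
contact_force: [0.6, -1.1, 5.8]
grip_width: 0.0189
gripper_force: 10.0
```

```bash
python3 -c "
from h import *
plan([.6665,-.195,.129],-2.6)"
```

```text
t 46.9 tcp [ 0.6669 -0.1953  0.1297] yaw -2.3 tilt [ 0.001 -0.    -1.   ] F [ 0.6 -1.1  5.8] w 0.0189 10.0
shift [-0.003 -0.002  0.004] turn [ 0.     -0.0002  0.0017]
```

Emit:
step_arm(motion=[[[-0.053, 0, -0.016], [0, 0, 0], 15], [[-0.099, 0, -0.024], [0, 0, 0], 15], [[-0.146, 0, -0.028], [0, 0, 0], 15], [[-0.193, 0, -0.027], [0, 0, 0], 15], [[-0.239, 0, -0.021], [0, 0, 0], 15], [[-0.284, 0, -0.011], [0, 0, 0], 15], [[-0.329, 0, 0.004], [0, 0, 0], 15], [[-0.371, 0, 0.023], [0, 0, 0], 15]])

```text
time_s: 47.57
tool_pos: [0.6103, -0.1927, 0.1258]
eef_rot: [1.0, -0.02, 0.0, -0.0]
contact_force: [0.9, 1.3, 0.8]
grip_width: 0.0189
gripper_force: 10.0
```

```bash
python3 -c "
from h import *
plan([.573,-.191,.064],-2.6)"
```

```text
t 47.57 tcp [ 0.6103 -0.1927  0.1258] yaw -2.28 tilt [ 0.  0. -1.] F [0.9 1.3 0.8] w 0.0189 10.0
shift [-0.249 -0.001  0.412] turn [-0.0001 -0.0001  0.0018]
```

Emit:
step_arm(motion=[[[-0.06, 0, 0.036], [0, 0, 0], 15], [[-0.113, 0, 0.081], [0, 0, 0], 15], [[-0.16, 0, 0.133], [0, 0, 0], 15], [[-0.198, 0, 0.192], [0, 0, 0], 15], [[-0.227, 0, 0.256], [0, 0, 0], 15], [[-0.246, 0, 0.323], [0, 0, 0], 15], [[-0.253, 0, 0.369], [0, 0, 0], 15], [[-0.255, 0, 0.412], [0, 0, 0], 15]])

```text
time_s: 48.23
tool_pos: [0.5721, -0.191, 0.0627]
eef_rot: [1.0, -0.02, -0.001, -0.0]
contact_force: [-2.6, 4.7, 1.6]
grip_width: 0.0186
gripper_force: 10.0
```

Emit:
step_arm(motion=[[[0, 0, 0.004], [0, 0, 0], 15], [[0, 0, 0.008], [0, 0, 0], 15], [[0, 0, 0.012], [0, 0, 0], 15], [[0, 0, 0.016], [0, 0, 0], 15], [[0, 0, 0.02], [0, 0, 0], 15], [[0, 0, 0.02], [0, 0, 0], 15], [[0, 0, 0.02], [0, 0, 0], 15], [[0, 0, 0.02], [0, 0, 0], 15]])

```text
time_s: 48.9
tool_pos: [0.5722, -0.191, 0.0607]
eef_rot: [1.0, -0.02, -0.001, -0.0]
contact_force: [-4.8, 6.4, -0.0]
grip_width: 0.0189
gripper_force: 10.0
```

Emit:
step_arm(motion=[[[0, 0, 0.008], [0, 0, 0], 15], [[0, 0, 0.016], [0, 0, 0], 15], [[0, 0, 0.024], [0, 0, 0], 15], [[0, 0, 0.03], [0, 0, 0], 15], [[0, 0, 0.03], [0, 0, 0], 15], [[0, 0, 0.03], [0, 0, 0], 15], [[0, 0, 0.03], [0, 0, 0], 15], [[0, 0, 0.03], [0, 0, 0], 15]])

```text
time_s: 49.57
tool_pos: [0.5735, -0.1911, 0.0571]
eef_rot: [1.0, -0.02, 0.001, -0.0]
contact_force: [-1.8, 4.7, 6.8]
grip_width: 0.0192
gripper_force: 10.0
```

Emit:
step_arm(motion=[[[0, 0, 0], [0, 0, 0], 30], [[0, 0, 0], [0, 0, 0], 45], [[0, 0, 0], [0, 0, 0], 55], [[0, 0, -0.15], [0, 0, 0], 55], [[0, 0, -0.35], [0, 0, 0], 55], [[-0.1, 0, -0.6], [0, 0, 0], 55], [[-0.25, 0, -0.8], [0, 0, 0], 55], [[-0.4, 0, -1], [0, 0, 0], 55]])

```text
time_s: 50.23
tool_pos: [0.5122, -0.1891, 0.2079]
eef_rot: [1.0, -0.02, 0.0, 0.0]
contact_force: [0.0, -1.1, 0.4]
grip_width: 0.0516
gripper_force: 0.0
```

```bash
cat > m.py <<'E'
from h import *
plan([.573,-.191,.09],-2.6)
for n in("wrist","top","side"):
    c,im=shot('z'+n,n,1.4);m=(im.max(2)<45).astype(np.uint8)
    if n=="wrist":m[205:]=0
    k,l,s,ce=cv2.connectedComponentsWithStats(m)
    e=px(c,[.573,-.191,.064]);print(n,"exp",e.round(1))
    for q in range(1,k):
        if 15<s[q][4]<3000 and np.hypot(*(ce[q]-e))<45:print(s[q],ce[q].round(1),pt(c,*ce[q],.064).round(4))
E
python3 m.py
```

```text
t 50.23 tcp [ 0.5122 -0.1891  0.2079] yaw -2.29 tilt [ 0. -0. -1.] F [ 0.  -1.1  0.4] w 0.0516 0.0
shift [ 0.405 -0.003  0.786] turn [ 0.0001 -0.0001  0.0017]
wrist exp [256.4 123. ]
[239  91  10   7  63] [243.1  94. ] [ 0.6018 -0.1789  0.064 ]
[248 113  17  19 235] [256.  121.3] [ 0.5747 -0.1907  0.064 ]
top exp [398.7 206.8]
[393 169   4   9  33] [394.5 173. ] [ 0.6459 -0.1839  0.064 ]
[402 170   4   8  18] [404.  173.6] [ 0.6453 -0.2045  0.064 ]
[381 180  17  86 387] [387.7 210.3] [ 0.5649 -0.1672  0.064 ]
[395 201   9  10  68] [398.8 205.6] [ 0.5755 -0.1912  0.064 ]
[390 230   1  17  17] [390. 238.] [ 0.5066 -0.1708  0.064 ]
side exp [290.6 283.3]
[268 253  43  13 126] [289.1 259.5] [ 0.5945 -0.1341  0.064 ]
[289 280  20  19 147] [299.2 288.3] [ 0.5858 -0.2081  0.064 ]
[276 297  16   6  16] [283.5 299.6] [ 0.5432 -0.2206  0.064 ]
```

Emit:
step_arm(motion=[[[0.15, 0, 0], [0, 0, 0], 30], [[0.3, 0, 0.1], [0, 0, 0], 0], [[0.42, 0, 0.25], [0, 0, 0], 0], [[0.42, 0, 0.4], [0, 0, 0], 0], [[0.42, 0, 0.55], [0, 0, 0], 0], [[0.42, 0, 0.65], [0, 0, 0], 0], [[0.42, 0, 0.7], [0, 0, 0], 0], [[0.42, 0, 0.7], [0, 0, 0], 0]])

```text
time_s: 51.05
tool_pos: [0.5749, -0.1911, 0.099]
eef_rot: [1.0, -0.02, -0.002, -0.001]
contact_force: [-0.1, -0.0, -0.0]
grip_width: 0.002
gripper_force: 0.0
```

Emit:
step_arm(motion=[[[0, 0, 0.01], [0, 0, 0], 0], [[0, 0, 0.02], [0, 0, 0], 0], [[0, 0, 0.03], [0, 0, 0], 0], [[0, 0, 0.04], [0, 0, 0], 0], [[0, 0, 0.05], [0, 0, 0], 0], [[0, 0, 0.06], [0, 0, 0], 0], [[0, 0, 0.07], [0, 0, 0], 0], [[0, 0, 0.08], [0, 0, 0], 0]])

```text
time_s: 51.72
tool_pos: [0.576, -0.1916, 0.0901]
eef_rot: [1.0, -0.02, 0.0, 0.0]
contact_force: [-8.6, 1.2, 25.1]
grip_width: 0.0005
gripper_force: 12.2
```

Lever bottoms out at 25 N with the ball top at 73 mm (expected 74 mm). Retreating and doing a last check.

Emit:
step_arm(motion=[[[0, 0, -0.1], [0, 0, 0], 0], [[0, 0, -0.3], [0, 0, 0], 0], [[-0.1, 0, -0.5], [0, 0, 0], 0], [[-0.3, 0.1, -0.7], [0, 0, 0], 0], [[-0.5, 0.2, -0.8], [0, 0, 0], 0], [[-0.65, 0.35, -0.8], [0, 0, 0], 0], [[-0.65, 0.5, -0.8], [0, 0, 0], 0], [[-0.65, 0.5, -0.8], [0, 0, 0], 0]])

```text
time_s: 52.38
tool_pos: [0.4736, -0.2671, 0.2102]
eef_rot: [1.0, -0.023, 0.0, 0.001]
contact_force: [0.2, -0.2, -0.0]
grip_width: 0.0009
gripper_force: 0.0
```

```bash
python3 m.py | grep -A8 top
python3 - <<'E'
from h import *
c=old('ztop');im=cv2.imread('pics/ztop.png');o=cv2.convertScaleAbs(cv2.imread('pics/top0.png'),alpha=1.4)
a,b=im[150:280,180:345].astype(int),o[150:280,180:345].astype(int)
d=(np.abs(cv2.blur(a.astype(np.uint8),(3,3)).astype(int)-cv2.blur(b.astype(np.uint8),(3,3))).max(2)>60).astype(np.uint8)
n,l,s,ce=cv2.connectedComponentsWithStats(d)
for k in range(1,n):
    if s[k][4]>12:print(s[k],(ce[k]+[180,150]).round())
for im in(im,o):
    m=(im[148:168,205:252].max(2)<100);ys,xs=np.nonzero(m);print('handle',xs.mean()+205,ys.mean()+148,m.sum())
E
```

```text
top exp [398.7 206.8]
[393 169   4   9  27] [394.3 172.6] [ 0.6468 -0.1834  0.064 ]
[402 169   4   9  20] [404.  173.4] [ 0.6457 -0.2046  0.064 ]
[381 180  17  86 570] [388.1 217.3] [ 0.5499 -0.1677  0.064 ]
[395 201   9  10  67] [398.7 205.7] [ 0.5754 -0.1911  0.064 ]
side exp [290.6 283.3]
[246 250  46  39 598] [273.7 268.5] [ 0.5518 -0.1443  0.064 ]
[294 280  15  13  38] [301.9 286.5] [ 0.5933 -0.2062  0.064 ]
[263 307  48  15  91] [285.5 315.1] [ 0.5336 -0.2533  0.064 ]
[ 45  42  13  10 104] [231. 196.]
[ 44  71  14  12 128] [230. 226.]
[140  86  25  44 574] [336. 264.]
handle 227.6095238095238 158.1904761904762 105
handle 227.69811320754718 158.19811320754718 106
```

```bash
python3 -c "
from rig import *
print(sign_off())"
```

```text
the job is handed in; nothing more can be done
None
```

I handed the job in at about 52 s: both filters were lying flat in the drawer (places 2 and 3) when I pushed it home to its stop. The clamp lever is pressed fully down, the tray is level, and the bottle and objective show no change from the start in the top camera. The tissue pack was outside that check, and the arm did not work near it. `sign_off` returned no verdict.

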